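Set a jar in the date coder's V locator and start the print

ROBOT

A 6-joint arm with a two-finger parallel gripper is mounted at the origin on the work surface. World frame = base frame: x ahead of the robot, y to its left, z up, the work surface at z = 0. Lengths are in m, angles in degrees, forces in N, time in s.
With the tool pointing down it reaches from about 0.375 to 0.9 m from the base axis. Payload 3.1 kg.
Tool frame: the origin (TCP) lies on the centre line of the jaws, within the pads' length; the fingertips stand 19 mm ahead of it and the grasp point (between the pads) is the TCP; z points along the fingers, y is the direction in which the jaws open and shut (so a half turn about z gives the same grasp; the last joint's range is limited). The gripper opens to 87 mm and grips with 3 to 60 N. Pads are 19 mm wide; open, the fingers measure 117 mm over their backs; the gripper's body (75 mm by 190 mm) begins 51 mm behind the grasp point.
Start: joints at [56.064, 30.224, 82.088, -0, 67.689, -10.227], TCP at [0.251, 0.572, 0.216] pointing down, gripper open.
Joint ranges: [-176.69, 176.69], [-43.24, 126.21], [12.49, 139.97], [-82, 262], [0, 151.66], [-163.58, 163.58]. Speed limits (degrees/s): [159.86, 159.86, 180, 180, 180, 180].

INTERFACE

Orientations are given as a 3x3 rotation matrix whose columns are the frame's x, y, z axes.
In Python, from rig import bot gives the robot as it stands.
- The arm moves only by the tool carry_out, never from a script. Its argument "targets" is a list of rows, each a list of 6 numbers: the shift along the tool's x, y, z each as a share of 200 mm, from -1 to 1, then the turn, a rotation vector about the tool's x, y, z each as a share of pi/2 rad, from -1 to 1. In form: [[dx, dy, dz, ax, ay, az], ...]. A call has 1 to 20 rows; each row is the pose to reach, as a shift and turn from the pose measured when the call began, along the tool's axes at that moment; what a row does not reach only later rows make up. A row lasts 1/8 s, in which the tool goes at most 62.5 mm and 10.7 degrees, less where a joint would pass 70% of its speed; a pose out of reach is approached as far as the arm can. A call with a number of a shift or a turn outside -1 to 1 is refused whole. A call with a gripper value outside its range is refused whole. "jaw" is the gripper's target within -1 to 1 (fully open at 1, half-way at 0, shut at -1), set as the call begins (left out, the last holds). The fingers move at their own pace and stop on an object; the grip force is fixed at half the most. Time passes only in rows, so rows that repeat a pose let the fingers close. It gives the time, the measured TCP pose, the force and the opening at its end, in the units of the state.
- bot.read_state(): the state, without advancing time (a new reading comes with each control period).
- bot.capture(name): name is "scene" or "top"; returns the picture (420x560x3 uint8, blue, green, red); there is no depth.
- bot.camera_info(name): a dict with "camera_matrix" (3x3 intrinsics, pixels), "view" (4x4, takes a point from world to camera coordinates). Camera axes: x right, y down, z forward; pixel columns grow to the right and rows downward; lengths in m; the calibration is good to about 2 mm. A picture is of the moment at which its call begins. camera_info takes no time and is no camera call.
- bot.hand_in(): hands the job in, once; it reports no verdict.
The state is a dict: "time_s": time; "joint_positions": joint angles; "qvel": joint speeds; "tau": joint torques, N m; "position": TCP position; "tcp_rot": TCP orientation; "force": force on the tool from outside, world axes, zero at the start; "moment": the same for the moment, N m; "opening": opening from 0.0 (shut) to 1.0 (fully open).
Only numpy, scipy, OpenCV 4.12 (cv2) and the standard library are available. Lean on these libraries where they do the work, as an engineer would, in place of code of your own. Each camera call takes 0.05 s, during which the arm holds its last target.

TASK

Date-code the tall jar that stands by itself on the bench: set it gently on the coder's base plate, then slide it back into the V locator until it bears on both pads, keep it pressed firmly against both for a moment, and leave it there, fully home. Then press the coder's start button all the way down and let it go. It is glass and the locator is a set gauge, so set down and push with a feel for the force, keep the jar upright, and leave the other things on the bench alone.

Things in the scene. Friction and masses are not known exactly. Their poses are not given: they have to be found in the camera images.
- jar: The tall straight-sided glass jar of potted meat, paper label band, plain metal lid: 60 mm diameter (lid 58 mm), 84 mm high, about 0.2 to 0.45 kg. Origin at the centre of its underside, z up along its axis; it is round, its yaw means nothing. Glass: no knock of 60 N or more against the coder. (Like jars in the crate at the back are not meant.)
- coder: Bench date coder, fixed: steel base plate 260 x 160 mm, its top 22 mm above the table; the V locator stands in the middle, a pale print-head housing (88 x 96 mm, top 110 mm above the table) on the rear part. Origin under the plate's centre at table height; +x from the open front over the V to the rear, z up. Plate free for 130 mm in front of the seat. Nothing on it is higher than 145 mm.
- seat (a point): Point on the plate's top (22 mm above the table), axes as the coder, where the jar's origin stands when the jar bears on both pads. The V opens to -x, each pad at 45 degrees; its mouth is 90 mm wide, the pad ends reach 3 mm in front of this point, so no room for fingers at the jar's sides: push the last part from the front. The print snout stands 3 mm behind the seated jar.
- pad_left: White PTFE wear pad of the V on the coder's +y side: upright, 48 mm long, 10 mm thick, 24 to 82 mm above the table; origin at its underside's centre, x its normal, away from the jar. Slippery (friction 0.06, the plate 0.15) but rigid. Pressed firmly: 4 N or more on each pad for 0.3 s; above 18 N on one the gauge is spoilt. 12 to 17 N of push along the coder's +x is right; force sideways or down loads the pads unequally.
- pad_right: The same on the coder's -y side.
- start_top (a point): Centre of the top of the start button, a black push button 26 mm in diameter standing up on the rear half of the print-head housing, 103 mm behind the seat point; pressed straight down.
- start (a joint): Travel of the start button in m: 0 released, 0.006 fully down; a spring, fully down at 5 N; it counts as pressed beyond 0.0045.
- squat_jar: Bystander: low glass jar, 68 mm diameter, 48 mm high. Origin at the centre of its underside.
- tub: Bystander: white plastic tub with lid, 78 mm diameter, 70 mm high. Origin at the centre of its underside.
- label_roll: Bystander: paper label roll lying flat, 80 mm diameter, 40 mm high. Origin at the centre of its underside.
- marker: Bystander: black marker pen lying on the bench, 132 mm long, 17 mm thick, along its x. Origin under its middle.
- cartridge: Bystander: ink cartridge standing beside the coder, 40 x 22 x 52 mm. Origin at the centre of its underside.
- spare_lid: Bystander: loose jar lid, 62 mm diameter, 11 mm high. Origin at the centre of its underside.
- sprayer: Bystander: white spray bottle, 75 x 55 mm, 200 mm high. Origin at the centre of its underside.

How it is judged (in metres and radians):
On the way, in this order (a step that is already met when the one before it is completed fails the run):
1. the jar stands on the base plate and is pressed against both pads of the V, at least 4 N on each (contact force between jar and pad_left above 4 N and contact force between jar and pad_right above 4 N and horizontal distance between jar and seat below 0.002 m and z of jar in the frame of seat between -0.003 and 0.003 m and angle between jar's own z axis and vertical below 0.05 rad), for 0.3 s.
2. the start button is pressed fully down while the jar is home in the V (value of joint start above 0.0045 m and horizontal distance between jar and seat below 0.002 m and z of jar in the frame of seat between -0.003 and 0.003 m and angle between jar's own z axis and vertical below 0.05 rad), for 0.05 s.
At the end, for the whole second after the job is handed in: The jar stands upright (within 0.05 rad) and still on the base plate, its axis within 2 mm of the seat point of the V, touched by nothing of the robot, and the start button is back up (under 1 mm down) (horizontal distance between jar and seat below 0.002 m and z of jar in the frame of seat between -0.003 and 0.003 m and angle between jar's own z axis and vertical below 0.05 rad and linear speed of jar below 0.01 m/s and value of joint start below 0.001 m and contact force between the fingers and jar below 0.1 N).
It fails at once if a pad of the V takes more than 18 N (contact force between any of jar, the arm, the fingers and pad_left above 18 N or contact force between any of jar, the arm, the fingers and pad_right above 18 N).
It fails at once if the jar is set down or driven hard against the coder (more than 60 N in all) (contact force between jar and coder above 60 N).
It fails at once if the jar is tipped by more than 0.35 rad (angle between jar's own z axis and vertical above 0.35 rad).
It fails at once if another thing on the bench is moved by more than 30 mm (distance of any of squat_jar, tub, label_roll, marker, cartridge, spare_lid, sprayer from where it was at the start of the episode above 0.03 m).
It also fails if it takes over 67 s, if anything falls off the work surface, if the arm or the gripper's body presses on something with over 40 N, if the wrist force passes 120 N, or if a joint passes its speed limit or range.

## Working session

There is one attempt and no reset: what is moved stays moved. The work goes in short steps, Python scripts to look and compute and a tool call to move; the robot and the scene stay as the last step left them, time stands still between calls to the robot, and variables do not carry over. Pictures are saved under pics/ and viewed, and the job is handed in when it is done.

Besides the shell and the picture viewer there is one more tool, called after ">>>" by a JSON object that holds its "op" and its "data". carry_out: Moves the arm, as the interface text tells. Shift numbers are shares of 200 mm and turn numbers shares of pi/2 rad, none past 1 either way. Its arguments: {"type":"object","properties":{"targets":{"type":"array"},"jaw":{"type":"number"}},"required":["targets"]}

```bash
mkdir -p pics; ls; python3 - <<'E'
from rig import bot
import cv2
s=bot.read_state(); print(s)
for n in("scene","top"):
    cv2.imwrite(f"pics/{n}0.png",bot.capture(n)); print(n,bot.camera_info(n))
E
```

```text
pics
{'time_s': 0.0, 'joint_positions': array([ 5.60649230e+01,  3.02771555e+01,  8.21580417e+01, -1.34517173e-03,
        6.76882540e+01, -1.02271458e+01]), 'qvel': array([-0.03445101, -0.05938883,  0.05727409,  0.00513545, -0.05094978,
       -0.00854681]), 'tau': array([ 1.67788485e-04, -4.40037239e+01, -1.76593870e+01,  6.34062756e-02,
        5.82835008e-02, -1.88352892e-04]), 'position': array([0.25084405, 0.57162449, 0.21458187]), 'tcp_rot': array([[-9.15610324e-01,  4.02065083e-01, -1.18480828e-03],
       [ 4.02066666e-01,  9.15608626e-01, -1.79975812e-03],
       [ 3.61200785e-04, -2.12424903e-03, -9.99997679e-01]]), 'force': array([-0.4905182 , -0.20310335, -0.0492108 ]), 'moment': array([0.009726  , 0.00709993, 0.02052337]), 'opening': 0.9973602304919127}
scene {'camera_matrix': array([[403.03644953,   0.        , 277.53845986],
       [  0.        , 403.03644953, 205.90977462],
       [  0.        ,   0.        ,   1.        ]]), 'view': array([[-0.75918384,  0.65078528,  0.01088168,  0.50991859],
       [ 0.51495475,  0.61078564, -0.60146696, -0.11680761],
       [-0.39807222, -0.45102043, -0.79882356,  1.28399049],
       [ 0.        ,  0.        ,  0.        ,  1.        ]])}
top {'camera_matrix': array([[540.27995043,   0.        , 276.40914571],
       [  0.        , 540.27995043, 206.32462509],
       [  0.        ,   0.        ,   1.        ]]), 'view': array([[ 2.31880686e-03, -9.99996944e-01,  8.56929066e-04,
        -1.52784259e-01],
       [-9.80420306e-01, -2.44214310e-03, -1.96901141e-01,
         5.43630516e-01],
       [ 1.96902632e-01, -3.83574941e-04, -9.80422973e-01,
         1.59981011e+00],
       [ 0.00000000e+00,  0.00000000e+00,  0.00000000e+00,
         1.00000000e+00]])}
```

View pics/scene0.png

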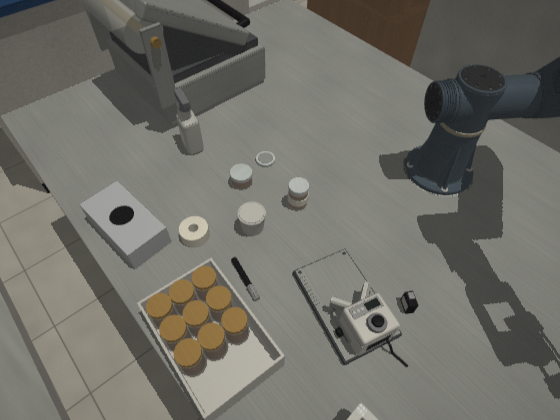

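View pics/top0.png

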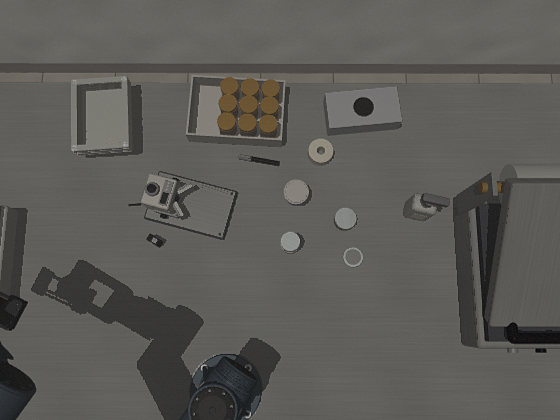

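Scene view: the tall jar with its label is at about (298,192). The squat jar is at (241,176), the tub at (252,218) and the coder at (350,310). Top view: jar lid at (290,241), plate around (190,205), and the start button is the black disc on the housing at about (151,188). I'll zoom in to measure.

```bash
python3 - <<'E'
import cv2,numpy as np
t=cv2.imread("pics/top0.png"); s=cv2.imread("pics/scene0.png")
a=cv2.resize(t[160:260,120:250],None,fx=6,fy=6,interpolation=cv2.INTER_CUBIC); cv2.imwrite("pics/z1.png",np.clip(a*1.6,0,255).astype(np.uint8))
a=cv2.resize(s[240:370,285:425],None,fx=4.5,fy=4.5,interpolation=cv2.INTER_CUBIC); cv2.imwrite("pics/z2.png",np.clip(a*1.3,0,255).astype(np.uint8))
a=np.hstack([cv2.resize(t[215:265,265:315],(400,400),interpolation=cv2.INTER_CUBIC),cv2.resize(s[165:215,275:325],(400,400),interpolation=cv2.INTER_CUBIC)]); cv2.imwrite("pics/z3.png",a)
E
```

```text
(no output)
```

View pics/z1.png

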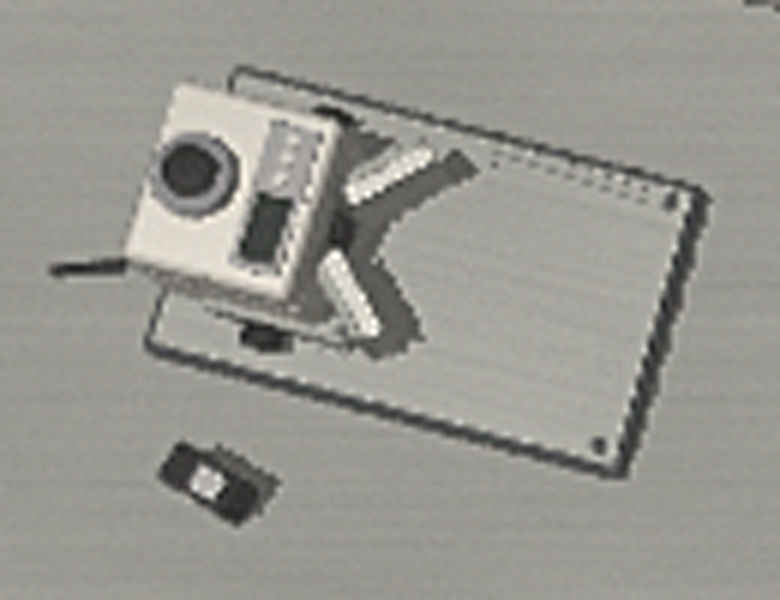

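View pics/z2.png

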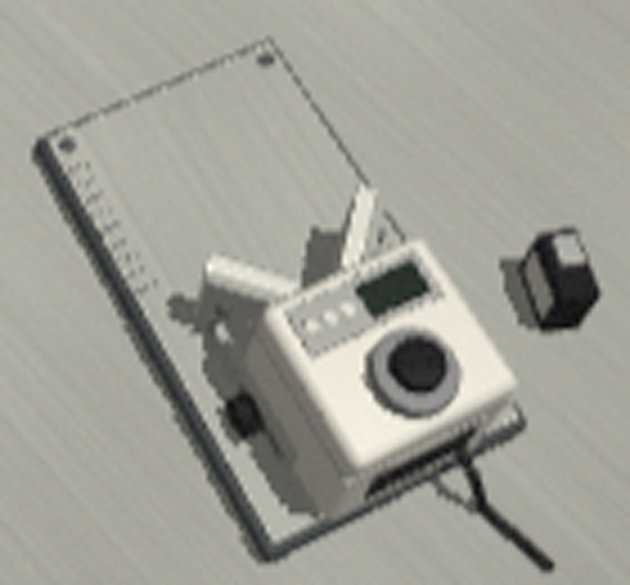

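View pics/z3.png

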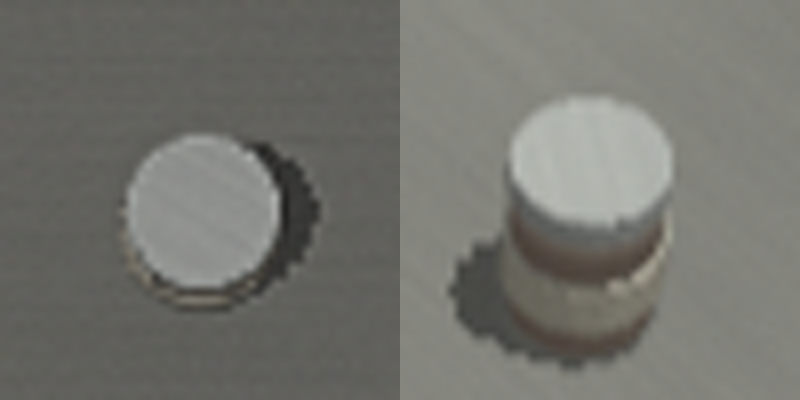

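```bash
cat > h.py <<'E'
import numpy as np,cv2
from rig import bot
def ray(n,u,v):
    c=bot.camera_info(n);K=c["camera_matrix"];V=c["view"];R=V[:3,:3];t=V[:3,3]
    d=R.T@np.linalg.solve(K,[u,v,1.]);return -R.T@t,d
def onz(n,u,v,z):
    C,d=ray(n,u,v);return C+d*(z-C[2])/d[2]
def proj(n,p):
    c=bot.camera_info(n);q=c["view"][:3,:3]@np.array(p)+c["view"][:3,3];q=c["camera_matrix"]@q;return q[:2]/q[2]
def tri(a,b):
    C1,d1=ray("top",*a);C2,d2=ray("scene",*b)
    A=np.stack([d1,-d2],1);s=np.linalg.lstsq(A,C2-C1,rcond=None)[0]
    p,q=C1+s[0]*d1,C2+s[1]*d2;return (p+q)/2,np.linalg.norm(p-q)
def z1(u,v):return 120+(u+.5)/6-.5,160+(v+.5)/6-.5
def z2(u,v):return 285+(u+.5)/4.5-.5,240+(v+.5)/4.5-.5
E
python3 - <<'E'
from h import *
np.set_printoptions(precision=4,suppress=True)
t=cv2.imread("pics/top0.png"); s=cv2.imread("pics/scene0.png")
def blob(im,x0,y0,x1,y1,f):
    m=f(im[y0:y1,x0:x1].astype(int)).astype(np.uint8)
    n,l,st,c=cv2.connectedComponentsWithStats(m);k=1+np.argmax(st[1:,4]);return c[k]+[x0,y0],st[k]
a,sa=blob(t,275,225,308,260,lambda i:i.min(2)>125)
b,sb=blob(s,285,175,315,198,lambda i:i.min(2)>155)
print(a,sa,b,sb,onz("top",*a,.084),onz("scene",*b,.084),tri(a,b))
# button
print("btn",tri(z1(187,168),z2(417,362)))
for n,p in dict(ff=(700,195),fn=(620,468),rn=(150,340),rf=(240,72)).items(): print(n,onz("top",*z1(*p),.022))
for n,p in dict(ff=(42,143),fn=(268,42),rn=(522,420),rf=(265,545)).items(): print(n,onz("scene",*z2(*p),.022))
for p in [(430,155),(350,195),(330,255),(375,335)]: print("pad top",onz("top",*z1(*p),.082))
E
```

```text
[289.8043 241.0285] [  6   7  19  19 281] [298.5328 184.4467] [  4   2  20  16 244] [ 0.4331 -0.1914  0.084 ] [ 0.4329 -0.1895  0.084 ] (array([ 0.4327, -0.1908,  0.083 ]), np.float64(0.0016546478991198927))
btn (array([0.5843, 0.2187, 0.1279]), np.float64(0.000851644810725187))
ff [ 0.5957 -0.0254  0.022 ]
fn [0.4517 0.0133 0.022 ]
rn [0.5179 0.2584 0.022 ]
rf [0.6616 0.2182 0.022 ]
ff [ 0.6008 -0.0182  0.022 ]
fn [0.4535 0.0189 0.022 ]
rn [0.518  0.2623 0.022 ]
rf [0.6655 0.2194 0.022 ]
pad top [0.6024 0.1069 0.082 ]
pad top [0.5816 0.1465 0.082 ]
pad top [0.5507 0.1553 0.082 ]
pad top [0.5099 0.1313 0.082 ]
```

```bash
cat >> h.py <<'E'
from scipy.spatial.transform import Rotation as Ro
np.set_printoptions(precision=4,suppress=True)
YAW=74.9
e=np.array([np.cos(np.radians(YAW)),np.sin(np.radians(YAW)),0]); l=np.array([-e[1],e[0],0]); SEAT=np.array([.5577,.1190,.022])
def row(p,yaw=YAW,st=None):
    s=st or bot.read_state();R=s["tcp_rot"];c,sn=np.cos(np.radians(yaw)),np.sin(np.radians(yaw))
    T=np.array([[c,sn,0],[sn,-c,0],[0,0,-1.]])
    return np.r_[R.T@(np.array(p)-s["position"])/.2,Ro.from_matrix(R.T@T).as_rotvec()/(np.pi/2)]
def show():
    s=bot.read_state();d=s["position"]-SEAT
    print("t",s["time_s"],"pos",s["position"],"coder xyz mm",1e3*np.array([d@e,d@l,s["position"][2]]),"F cod",[round(float(s["force"]@a),2) for a in(e,l,[0,0,1])],"open",s["opening"],"tilt",s["tcp_rot"][:,2])
E
python3 - <<'E'
from h import *
show()
for p in [(.40,.45,.2),(.42,.40,.2)]: print(row(p))
E
```

```text
t 0.1 pos [0.2509 0.5717 0.2147] coder xyz mm [357.1488 414.1196 214.6774] F cod [0.67, -0.09, -0.06] open 0.9979790055947444 tilt [-0.0011 -0.0016 -1.    ]
[-0.9272 -0.2573  0.0736 -0.0012  0.0007  0.9044]
[-1.1193 -0.446   0.0739 -0.0012  0.0007  0.9044]
```

>>> {"op": "carry_out", "data": {"targets": [[-0.93, -0.26, 0, 0, 0, 0.904], [-0.93, -0.26, 0, 0, 0, 0.904], [-0.93, -0.26, 0, 0, 0, 0.904], [-0.93, -0.26, 0, 0, 0, 0.904], [-0.93, -0.26, 0, 0, 0, 0.904], [-0.93, -0.26, 0, 0, 0, 0.904], [-0.93, -0.26, 0, 0, 0, 0.904], [-0.93, -0.26, 0, 0, 0, 0.904], [-0.93, -0.26, 0, 0, 0, 0.904], [-0.93, -0.26, 0, 0, 0, 0.904]], "jaw": 1}}

```text
time_s: 1.35
position: [0.4001, 0.4492, 0.2144]
tcp_rot: [[0.258, 0.966, -0.002], [0.966, -0.258, -0.002], [-0.002, -0.001, -1.0]]
force: [0.5, 0.1, -0.4]
opening: 1.0
```

```bash
python3 - <<'E'
from h import *
show()
for p in [(.43,.26,.216),(.43,.06,.216)]: print(row(p))
E
```

```text
t 1.35 pos [0.4001 0.4492 0.2144] coder xyz mm [277.7354 238.1454 214.4333] F cod [0.18, -0.43, -0.36] open 0.999954323253989 tilt [-0.0016 -0.002  -1.    ]
[-0.8752  0.3887 -0.0062 -0.0006  0.0015  0.0014]
[-1.8412  0.6472 -0.0041 -0.0006  0.0015  0.0014]
```

>>> {"op": "carry_out", "data": {"targets": [[-1, 0.33, 0, 0, 0, 0], [-1, 0.33, 0, 0, 0, 0], [-1, 0.33, 0, 0, 0, 0], [-1, 0.33, 0, 0, 0, 0]]}}

```text
time_s: 1.85
position: [0.4117, 0.2361, 0.2149]
tcp_rot: [[0.26, 0.966, -0.002], [0.966, -0.26, -0.003], [-0.003, -0.002, -1.0]]
force: [0.3, 0.3, 0.5]
opening: 0.998
```

>>> {"op": "carry_out", "data": {"targets": [[-1, 0.33, 0, 0, 0, 0], [-1, 0.33, 0, 0, 0, 0], [-1, 0.33, 0, 0, 0, 0], [-1, 0.33, 0, 0, 0, 0]]}}

```text
time_s: 2.35
position: [0.4238, 0.023, 0.2157]
tcp_rot: [[0.262, 0.965, -0.002], [0.965, -0.262, -0.003], [-0.004, -0.001, -1.0]]
force: [0.6, 0.2, 0.0]
opening: 0.996
```

```bash
python3 - <<'E'
from h import *
show()
for z in (.2,.13,.056): print(row((.4329,-.1909,z)))
E
```

```text
t 2.35 pos [0.4238 0.023  0.2157] coder xyz mm [-127.5939  104.2855  215.6941] F cod [0.39, -0.5, 0.04] open 0.9957663872016367 tilt [-0.0015 -0.0035 -1.    ]
[-1.0198  0.3243  0.0821 -0.0003  0.0024 -0.001 ]
[-1.0185  0.3244  0.4321 -0.0003  0.0024 -0.001 ]
[-1.0171  0.3246  0.8021 -0.0003  0.0024 -0.001 ]
```

>>> {"op": "carry_out", "data": {"targets": [[-1, 0.323, 0.15, 0, 0.002, 0], [-1, 0.323, 0.15, 0, 0.002, 0], [-1, 0.323, 0.15, 0, 0.002, 0], [-1, 0.323, 0.15, 0, 0.002, 0], [-1, 0.323, 0.15, 0, 0.002, 0]]}}

```text
time_s: 2.98
position: [0.4339, -0.1892, 0.1862]
tcp_rot: [[0.265, 0.964, -0.0], [0.964, -0.265, -0.001], [-0.001, -0.0, -1.0]]
force: [-0.3, 0.2, 0.8]
opening: 1.001
```

```bash
python3 - <<'E'
from h import *
show()
cv2.imwrite("pics/s1.png",bot.capture("scene"));cv2.imwrite("pics/t1.png",bot.capture("top"))
for z in (.2,.13,.056): print(row((.4329,-.1909,z)))
t=cv2.imread("pics/t1.png"); s=cv2.imread("pics/s1.png")
a=np.hstack([cv2.resize(t[190:290,240:340],(400,400)),cv2.resize(s[130:230,245:345],(400,400))]); cv2.imwrite("pics/z4.png",a)
E
```

```text
t 2.975 pos [ 0.4339 -0.1892  0.1862] coder xyz mm [-329.8018   39.2416  186.1543] F cod [0.09, 0.33, 0.77] open 1.0011814783098902 tilt [-0.0003 -0.0007 -1.    ]
[-0.0225  0.0047 -0.0686 -0.0011 -0.0002 -0.0009]
[-0.0226  0.0053  0.2814 -0.0011 -0.0002 -0.0009]
[-0.0227  0.006   0.6514 -0.0011 -0.0002 -0.0009]
```

View pics/z4.png

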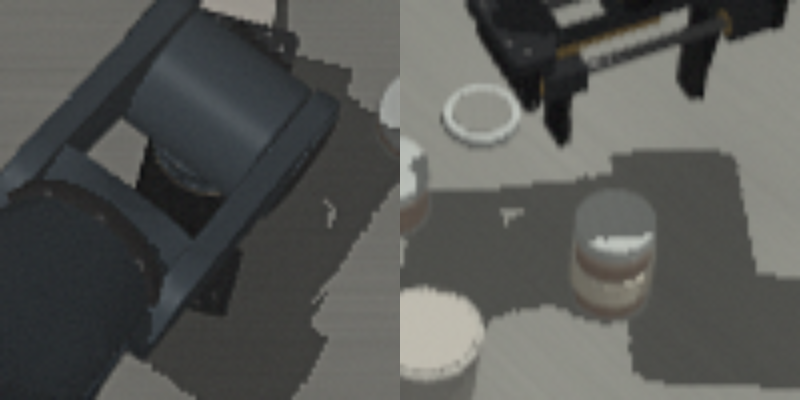

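In the scene crop the open fingers hang above the jar, which appears at crop (615,250), with nothing else in their way. I'll go down in stages.

>>> {"op": "carry_out", "data": {"targets": [[-0.02, 0.005, 0.15, 0, 0, 0], [-0.02, 0.005, 0.3, 0, 0, 0], [-0.02, 0.005, 0.42, 0, 0, 0], [-0.02, 0.005, 0.53, 0, 0, 0], [-0.02, 0.005, 0.62, 0, 0, 0], [-0.02, 0.005, 0.65, 0, 0, 0], [-0.02, 0.005, 0.65, 0, 0, 0]]}}

```text
time_s: 3.95
position: [0.4329, -0.1893, 0.0565]
tcp_rot: [[0.26, 0.966, -0.002], [0.966, -0.26, 0.001], [0.001, -0.002, -1.0]]
force: [-0.0, -1.5, 0.4]
opening: 1.004
```

>>> {"op": "carry_out", "data": {"targets": [[0, 0, 0, 0, 0, 0], [0, 0, 0, 0, 0, 0], [0, 0, 0, 0, 0, 0], [0, 0, 0, 0, 0, 0], [0, 0, 0, 0, 0, 0], [0, 0, 0, 0, 0, 0]], "jaw": -1}}

```text
time_s: 4.7
position: [0.4333, -0.1896, 0.0568]
tcp_rot: [[0.261, 0.965, -0.001], [0.965, -0.261, 0.001], [0.0, -0.001, -1.0]]
force: [1.7, -0.3, 3.4]
opening: 0.671
```

```bash
python3 - <<'E'
from h import *
show()
E
```

```text
t 4.7 pos [ 0.4333 -0.1896  0.0568] coder xyz mm [-330.3732   39.7366   56.7525] F cod [0.12, -1.68, 3.38] open 0.6710607070835404 tilt [-0.001   0.0005 -1.    ]
```

>>> {"op": "carry_out", "data": {"targets": [[0, 0, -0.05, 0, 0, 0], [0, 0, -0.15, 0, 0, 0], [0, 0, -0.3, 0, 0, 0], [0, 0, -0.45, 0, 0, 0], [0, 0, -0.55, 0, 0, 0], [0, 0, -0.55, 0, 0, 0]]}}

```text
time_s: 5.45
position: [0.4336, -0.1899, 0.1678]
tcp_rot: [[0.261, 0.965, 0.001], [0.965, -0.261, -0.001], [-0.001, 0.001, -1.0]]
force: [0.7, -0.1, -3.9]
opening: 0.675
```

```bash
python3 - <<'E'
from h import *
show()
for x in(-75,): print(row(SEAT+e*x/1e3+[0,0,.144]))
E
```

```text
t 5.45 pos [ 0.4336 -0.1899  0.1678] coder xyz mm [-330.5719   39.3119  167.8376] F cod [0.06, -0.76, -3.88] open 0.6751680544462959 tilt [ 0.0008 -0.0011 -1.    ]
[ 1.2779  0.1965  0.0083  0.0007  0.0005 -0.    ]
```

>>> {"op": "carry_out", "data": {"targets": [[0.15, 0.03, 0, 0, 0, 0], [0.35, 0.07, 0, 0, 0, 0], [0.55, 0.11, 0, 0, 0, 0], [0.75, 0.15, 0, 0, 0, 0], [0.9, 0.196, 0, 0, 0, 0], [0.95, 0.196, 0, 0, 0, 0], [0.95, 0.196, 0, 0, 0, 0]]}}

```text
time_s: 6.32
position: [0.5196, -0.0162, 0.1665]
tcp_rot: [[0.259, 0.966, -0.003], [0.966, -0.259, -0.001], [-0.001, -0.002, -1.0]]
force: [0.1, -1.2, -3.1]
opening: 0.674
```

```bash
python3 - <<'E'
from h import *
show()
for x in(-75,): print(row(SEAT+e*x/1e3+[0,0,.080]))
E
```

```text
t 6.325 pos [ 0.5196 -0.0162  0.1665] coder xyz mm [-140.422     1.5853  166.5331] F cod [-1.15, -0.37, -3.09] open 0.6735070377314523 tilt [-0.0026 -0.0007 -1.    ]
[ 0.3275  0.0092  0.3222 -0.0015  0.0009  0.0009]
```

>>> {"op": "carry_out", "data": {"targets": [[0.15, 0.009, 0, 0, 0.001, 0], [0.29, 0.009, 0, 0, 0.001, 0], [0.327, 0.009, 0.1, 0, 0.001, 0], [0.327, 0.009, 0.2, 0, 0.001, 0], [0.327, 0.009, 0.28, 0, 0.001, 0], [0.327, 0.009, 0.34, 0, 0.001, 0], [0.327, 0.009, 0.36, 0, 0.001, 0], [0.327, 0.009, 0.36, 0, 0.001, 0]]}}

```text
time_s: 7.32
position: [0.5382, 0.0462, 0.0944]
tcp_rot: [[0.259, 0.966, -0.002], [0.966, -0.259, 0.001], [0.0, -0.002, -1.0]]
force: [0.0, 0.1, -3.8]
opening: 0.676
```

```bash
python3 - <<'E'
from h import *
show()
s=bot.capture("scene")
cv2.imwrite("pics/s2.png",cv2.resize(s[200:380,230:430],(800,720))[:600])
E
```

```text
t 7.325 pos [0.5382 0.0462 0.0944] coder xyz mm [-75.3486  -0.1319  94.4039] F cod [0.08, -0.02, -3.8] open 0.6761969496421028 tilt [-0.0022  0.0007 -1.    ]
```

View pics/s2.png

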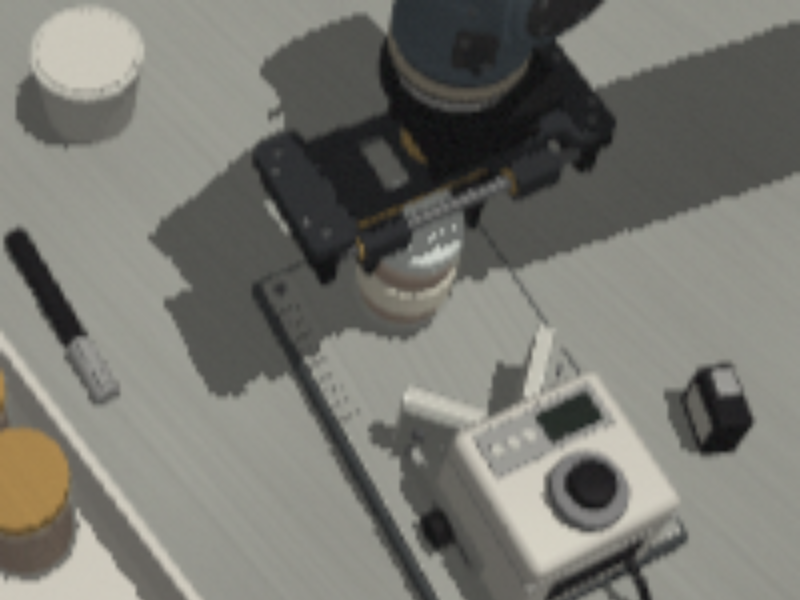

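The jar is held upright over the free front part of the plate, with its visible lower edge at crop (405,318). The V and cartridge are clear of it. I'll lower it in small steps.

>>> {"op": "carry_out", "data": {"targets": [[0, 0, 0.02, 0, 0, 0], [0, 0, 0.04, 0, 0, 0], [0, 0, 0.055, 0, 0, 0], [0, 0, 0.06, 0, 0, 0], [0, 0, 0.06, 0, 0, 0]]}}

```text
time_s: 8.0
position: [0.5384, 0.0463, 0.0826]
tcp_rot: [[0.259, 0.966, -0.002], [0.966, -0.259, 0.001], [0.0, -0.002, -1.0]]
force: [-0.0, 0.4, -4.3]
opening: 0.677
```

>>> {"op": "carry_out", "data": {"targets": [[0, 0, 0.006, 0, 0, 0], [0, 0, 0.01, 0, 0, 0], [0, 0, 0.01, 0, 0, 0]]}}

```text
time_s: 8.38
position: [0.5384, 0.0463, 0.0806]
tcp_rot: [[0.259, 0.966, -0.002], [0.966, -0.259, 0.001], [0.0, -0.002, -1.0]]
force: [-0.2, -0.6, -4.5]
opening: 0.676
```

>>> {"op": "carry_out", "data": {"targets": [[0, 0, 0.003, 0, 0, 0], [0, 0, 0.005, 0, 0, 0], [0, 0, 0.005, 0, 0, 0]]}}

```text
time_s: 8.75
position: [0.5383, 0.0463, 0.0796]
tcp_rot: [[0.259, 0.966, -0.002], [0.966, -0.259, 0.001], [0.0, -0.002, -1.0]]
force: [0.8, -0.3, -2.9]
opening: 0.675
```

>>> {"op": "carry_out", "data": {"targets": [[0, 0, 0.003, 0, 0, 0], [0, 0, 0.003, 0, 0, 0], [0, 0, 0.003, 0, 0, 0]]}}

```text
time_s: 9.12
position: [0.5383, 0.0463, 0.079]
tcp_rot: [[0.259, 0.966, -0.002], [0.966, -0.259, 0.001], [0.0, -0.002, -1.0]]
force: [-0.5, -0.9, -4.4]
opening: 0.68
```

>>> {"op": "carry_out", "data": {"targets": [[0, 0, 0.003, 0, 0, 0], [0, 0, 0.003, 0, 0, 0], [0, 0, 0.003, 0, 0, 0]]}}

```text
time_s: 9.5
position: [0.5385, 0.0463, 0.0788]
tcp_rot: [[0.259, 0.966, -0.001], [0.966, -0.259, 0.001], [0.0, -0.001, -1.0]]
force: [-1.1, -0.2, 1.9]
opening: 0.674
```

>>> {"op": "carry_out", "data": {"targets": [[0, 0, 0.003, 0, 0, 0], [0, 0, 0.003, 0, 0, 0], [0, 0, 0.003, 0, 0, 0]]}}

```text
time_s: 9.88
position: [0.5384, 0.0463, 0.0787]
tcp_rot: [[0.259, 0.966, -0.001], [0.966, -0.259, 0.001], [0.0, -0.001, -1.0]]
force: [-1.7, 0.2, 4.6]
opening: 0.671
```

Touchdown was at TCP z ≈ 0.079, and about 8 N rests on the plate. I'll slide the jar toward the V while still holding it lightly, keeping the fingers clear of the pads.

>>> {"op": "carry_out", "data": {"targets": [[0.02, 0, -0.002, 0, 0, 0], [0.06, 0, -0.002, 0, 0, 0], [0.1, 0, -0.002, 0, 0, 0], [0.14, 0, -0.002, 0, 0, 0], [0.18, 0, -0.002, 0, 0, 0], [0.21, 0, -0.002, 0, 0, 0], [0.225, 0, -0.002, 0, 0, 0], [0.225, 0, -0.002, 0, 0, 0]]}}

```text
time_s: 10.88
position: [0.5501, 0.0899, 0.0791]
tcp_rot: [[0.259, 0.966, -0.001], [0.966, -0.259, 0.0], [0.0, -0.001, -1.0]]
force: [-0.1, -0.2, -3.7]
opening: 0.679
```

```bash
python3 - <<'E'
from h import *
show()
s=bot.capture("scene");t=bot.capture("top")
cv2.imwrite("pics/s3.png",cv2.resize(s[220:350,270:420],None,fx=5,fy=5,interpolation=cv2.INTER_CUBIC)[:600])
E
```

```text
t 10.875 pos [0.5501 0.0899 0.0791] coder xyz mm [-30.0545  -0.1932  79.1049] F cod [-0.24, -0.01, -3.74] open 0.6785742592647249 tilt [-0.0014  0.0005 -1.    ]
```

View pics/s3.png

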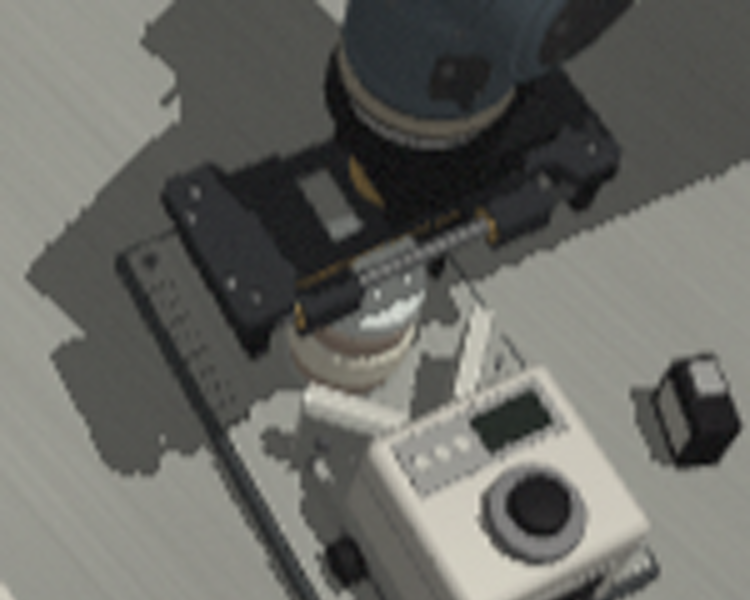

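The jar stands just short of the V mouth, with its outline at crop x ≈ 290–422. I'll check its alignment against the pad ends numerically.

```bash
python3 - <<'E'
from h import *
def cr(p): q=proj("scene",p); return (q+.5-[270,220])*5-.5
C=lambda x,y,z: SEAT*[1,1,0]+e*x/1e3+l*y/1e3+np.array([0,0,z/1e3])
p=bot.read_state()["position"]
for z in (22,60,80,100): print("jar axis",z,cr([p[0],p[1],z/1e3]))
print("jar sides z60",[cr(p*[1,1,0]+np.array([0,0,.06])+.03*d) for d in (e*0+np.array([.755,-.65,0]),-np.array([.755,-.65,0]))])
for n,q in dict(padL=(-3,45.4,82),padR=(-3,-45.4,82),padLb=(4,52.5,82),padRb=(4,-52.5,82),btn=(103,0,128),ff=(-130,-80,22),fn=(-130,80,22),rf=(130,-80,22)).items(): print(n,cr(C(*q)))
E
```

```text
jar axis 22 [341.7797 347.6502]
jar axis 60 [352.0217 313.4248]
jar axis 80 [357.6721 294.5427]
jar axis 100 [363.5137 275.022 ]
jar sides z60 [array([290.4158, 313.0025]), array([413.5996, 313.8469])]
padL [470.6031 302.8111]
padR [304.6735 378.8084]
padLb [491.3393 309.1711]
padRb [298.9136 397.7833]
btn [536.5481 501.6883]
ff [109.5483 247.1188]
fn [375.689 133.945]
rf [371.2785 718.0304]
```

>>> {"op": "carry_out", "data": {"targets": [[0, 0, 0.002, 0, 0, 0], [0, 0, 0.002, 0, 0, 0], [0, 0, 0.002, 0, 0, 0]]}}

```text
time_s: 11.35
position: [0.55, 0.0894, 0.0788]
tcp_rot: [[0.259, 0.966, -0.001], [0.966, -0.259, 0.0], [-0.0, -0.001, -1.0]]
force: [-0.9, -0.7, -1.4]
opening: 0.669
```

>>> {"op": "carry_out", "data": {"targets": [[0, 0, 0, 0, 0, 0], [0, 0, 0, 0, 0, 0], [0, 0, 0, 0, 0, 0], [0, 0, 0, 0, 0, 0], [0, 0, 0, 0, 0, 0]], "jaw": 1}}

```text
time_s: 11.98
position: [0.5501, 0.0895, 0.0789]
tcp_rot: [[0.259, 0.966, -0.001], [0.966, -0.259, 0.0], [0.0, -0.001, -1.0]]
force: [-0.7, 0.3, 0.7]
opening: 0.994
```

>>> {"op": "carry_out", "data": {"targets": [[0, 0, -0.05, 0, 0, 0], [0, 0, -0.2, 0, 0, 0], [0, 0, -0.4, 0, 0, 0], [0, 0, -0.45, 0, 0, 0], [-0.2, 0, -0.45, 0, 0, 0], [-0.4, 0, -0.45, 0, 0, 0], [-0.4, 0, -0.45, 0, 0, 0]]}}

```text
time_s: 12.85
position: [0.5284, 0.0103, 0.1685]
tcp_rot: [[0.263, 0.965, -0.003], [0.965, -0.263, 0.0], [-0.0, -0.003, -1.0]]
force: [1.6, 0.4, 0.5]
opening: 0.997
```

```bash
python3 - <<'E'
from h import *
show()
print(row(SEAT+e*-.085+[0,0,.052]))
s=bot.capture("scene")
cv2.imwrite("pics/s4.png",cv2.resize(s[220:350,270:420],None,fx=5,fy=5,interpolation=cv2.INTER_CUBIC)[:600])
E
```

```text
t 12.85 pos [0.5284 0.0103 0.1685] coder xyz mm [-112.6001    0.0038  168.5041] F cod [0.77, -1.47, 0.47] open 0.9965668655228177 tilt [-0.0029  0.0003 -1.    ]
[ 0.1382  0.0011  0.4725 -0.0018  0.0003 -0.0015]
```

View pics/s4.png

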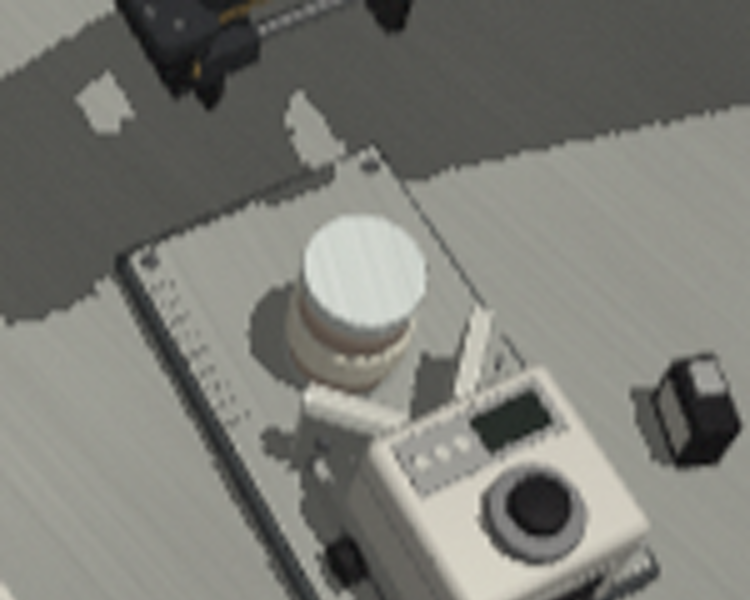

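The jar stands upright, with its lid centre at crop (363,272), which agrees with the predicted axis. Next I'll close the jaws and lower in front of it.

>>> {"op": "carry_out", "data": {"targets": [[0.06, 0, 0.05, -0.002, 0, 0], [0.06, 0, 0.1, -0.002, 0, 0], [0.06, 0, 0.2, -0.002, 0, 0], [0.06, 0, 0.3, -0.002, 0, 0], [0.06, 0, 0.4, -0.002, 0, 0], [0.06, 0, 0.46, -0.002, 0, 0], [0.06, 0, 0.47, -0.002, 0, 0], [0.06, 0, 0.47, -0.002, 0, 0], [0.06, 0, 0.47, -0.002, 0, 0]], "jaw": -1}}

```text
time_s: 14.02
position: [0.5324, 0.023, 0.0752]
tcp_rot: [[0.262, 0.965, 0.002], [0.965, -0.262, -0.0], [0.0, 0.002, -1.0]]
force: [0.1, -0.1, 0.5]
opening: 0.059
```

```bash
python3 - <<'E'
from h import *
show()
print(row(SEAT+e*-.075+[0,0,.052]))
s=bot.capture("scene")
cv2.imwrite("pics/s5.png",cv2.resize(s[220:350,270:420],None,fx=5,fy=5,interpolation=cv2.INTER_CUBIC)[:600])
E
```

```text
t 14.025 pos [0.5324 0.023  0.0752] coder xyz mm [-99.2435  -0.5458  75.217 ] F cod [-0.03, -0.11, 0.46] open 0.0592293701862741 tilt [ 0.0023 -0.0002 -1.    ]
[ 0.1212 -0.0029  0.0061  0.0014 -0.0003 -0.0008]
```

View pics/s5.png

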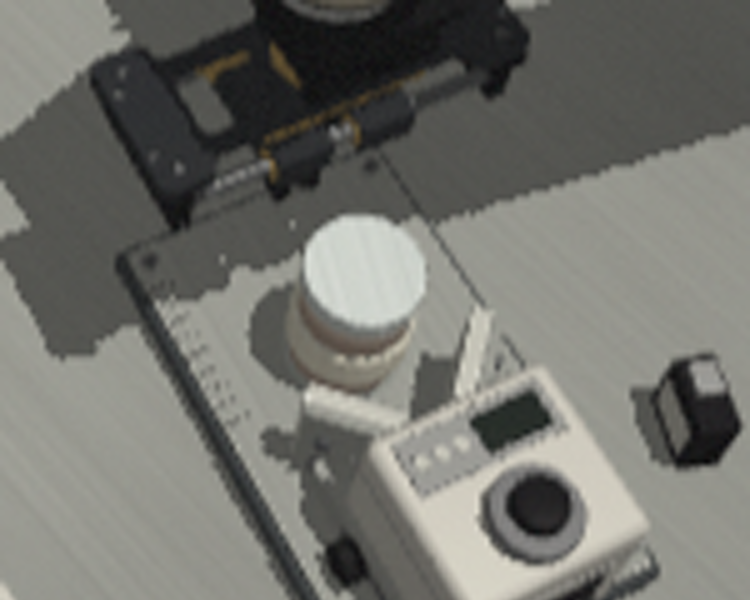

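Closed fingers are directly in front of the jar and the jar hasn't moved. I'll advance slowly.

>>> {"op": "carry_out", "data": {"targets": [[0.05, -0.003, 0, 0, 0, 0], [0.1, -0.003, 0, 0, 0, 0], [0.12, -0.003, 0, 0, 0, 0], [0.14, -0.003, 0, 0, 0, 0], [0.16, -0.003, 0, 0, 0, 0], [0.18, -0.003, 0, 0, 0, 0], [0.2, -0.003, 0, 0, 0, 0], [0.22, -0.003, 0, 0, 0, 0], [0.22, -0.003, 0, 0, 0, 0]]}}

```text
time_s: 15.2
position: [0.5434, 0.0661, 0.0753]
tcp_rot: [[0.262, 0.965, 0.003], [0.965, -0.262, 0.0], [0.001, 0.002, -1.0]]
force: [-0.5, -0.9, -0.8]
opening: 0.006
```

```bash
python3 - <<'E'
from h import *
show()
s=bot.capture("scene")
cv2.imwrite("pics/s6.png",cv2.resize(s[220:350,270:420],None,fx=5,fy=5,interpolation=cv2.INTER_CUBIC)[:600])
E
```

```text
t 15.2 pos [0.5434 0.0661 0.0753] coder xyz mm [-54.7774   0.0297  75.26  ] F cod [-0.97, 0.25, -0.8] open 0.005597183851290247 tilt [ 0.0026  0.0002 -1.    ]
```

View pics/s6.png

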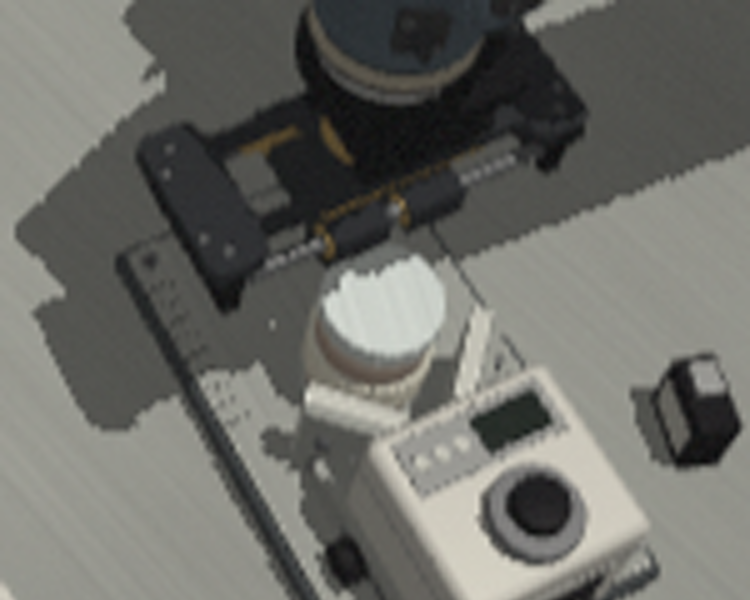

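```bash
python3 - <<'E'
from h import *
for x in(-30,-20,-15,-10,-5,0):
    q=proj("scene",SEAT*[1,1,0]+e*x/1e3+np.array([0,0,.106])); print(x,(q+.5-[270,220])*5-.5)
E
```

```text
-30 [366.0501 269.4705]
-20 [377.2183 287.0308]
-15 [382.8509 295.8871]
-10 [388.5161 304.7949]
-5 [394.2144 313.7544]
0 [399.9459 322.7663]
```

The lid's right edge moved from crop x 425 to 446, so the jar is about 12 mm from home. I'll go 7 mm, then feel for contact.

>>> {"op": "carry_out", "data": {"targets": [[0.01, 0, 0, 0, 0, 0], [0.02, 0, 0, 0, 0, 0], [0.028, 0, 0, 0, 0, 0], [0.035, 0, 0, 0, 0, 0], [0.035, 0, 0, 0, 0, 0]]}}

```text
time_s: 15.88
position: [0.5452, 0.0729, 0.0752]
tcp_rot: [[0.262, 0.965, 0.003], [0.965, -0.262, 0.0], [0.001, 0.002, -1.0]]
force: [0.5, -1.1, 0.5]
opening: 0.009
```

```bash
python3 - <<'E'
from h import *
show()
E
```

```text
t 15.875 pos [0.5452 0.0729 0.0752] coder xyz mm [-47.7475   0.0677  75.2273] F cod [-0.94, -0.82, 0.53] open 0.009428847974495135 tilt [ 0.0025  0.0004 -1.    ]
```

>>> {"op": "carry_out", "data": {"targets": [[0.003, 0, 0, 0, 0, 0], [0.007, 0, 0, 0, 0, 0], [0.007, 0, 0, 0, 0, 0]]}}

```text
time_s: 16.25
position: [0.5456, 0.0743, 0.0752]
tcp_rot: [[0.262, 0.965, 0.003], [0.965, -0.262, 0.0], [0.001, 0.002, -1.0]]
force: [-0.8, -0.6, 0.8]
opening: 0.005
```

```bash
python3 - <<'E'
from h import *
show()
E
```

```text
t 16.25 pos [0.5456 0.0743 0.0752] coder xyz mm [-46.2762   0.0562  75.2387] F cod [-0.8, 0.64, 0.81] open 0.005039778339725789 tilt [ 0.0026  0.0004 -1.    ]
```

>>> {"op": "carry_out", "data": {"targets": [[0.003, 0, 0, 0, 0, 0], [0.005, 0, 0, 0, 0, 0], [0.005, 0, 0, 0, 0, 0]]}}

```text
time_s: 16.62
position: [0.5458, 0.0754, 0.0752]
tcp_rot: [[0.262, 0.965, 0.002], [0.965, -0.262, 0.0], [0.001, 0.002, -1.0]]
force: [-0.7, -1.3, 0.3]
opening: 0.006
```

>>> {"op": "carry_out", "data": {"targets": [[0.002, 0, 0, 0, 0, 0], [0.004, 0, 0, 0, 0, 0], [0.004, 0, 0, 0, 0, 0]]}}

```text
time_s: 17.0
position: [0.5461, 0.0762, 0.0752]
tcp_rot: [[0.262, 0.965, 0.003], [0.965, -0.262, 0.0], [0.001, 0.002, -1.0]]
force: [-0.4, -1.0, -0.8]
opening: 0.004
```

>>> {"op": "carry_out", "data": {"targets": [[0.002, 0, 0, 0, 0, 0], [0.004, 0, 0, 0, 0, 0], [0.004, 0, 0, 0, 0, 0]]}}

```text
time_s: 17.38
position: [0.5463, 0.077, 0.0752]
tcp_rot: [[0.262, 0.965, 0.003], [0.965, -0.262, 0.001], [0.001, 0.002, -1.0]]
force: [-0.5, -1.7, 0.6]
opening: 0.004
```

>>> {"op": "carry_out", "data": {"targets": [[0.002, 0, 0, 0, 0, 0], [0.004, 0, 0, 0, 0, 0], [0.004, 0, 0, 0, 0, 0]]}}

```text
time_s: 17.75
position: [0.5465, 0.0778, 0.0752]
tcp_rot: [[0.262, 0.965, 0.003], [0.965, -0.262, 0.001], [0.001, 0.002, -1.0]]
force: [0.3, -1.1, 0.2]
opening: 0.005
```

>>> {"op": "carry_out", "data": {"targets": [[0.002, 0, 0, 0, 0, 0], [0.004, 0, 0, 0, 0, 0], [0.004, 0, 0, 0, 0, 0]]}}

```text
time_s: 18.12
position: [0.5467, 0.0787, 0.0752]
tcp_rot: [[0.262, 0.965, 0.003], [0.965, -0.262, 0.001], [0.001, 0.002, -1.0]]
force: [0.4, -1.9, 0.6]
opening: 0.005
```

>>> {"op": "carry_out", "data": {"targets": [[0.002, 0, 0, 0, 0, 0], [0.004, 0, 0, 0, 0, 0], [0.004, 0, 0, 0, 0, 0]]}}

```text
time_s: 18.5
position: [0.547, 0.0795, 0.0752]
tcp_rot: [[0.262, 0.965, 0.003], [0.965, -0.262, 0.001], [0.001, 0.002, -1.0]]
force: [-0.6, -0.8, -1.0]
opening: 0.008
```

>>> {"op": "carry_out", "data": {"targets": [[0.002, 0, 0, 0, 0, 0], [0.004, 0, 0, 0, 0, 0], [0.004, 0, 0, 0, 0, 0]]}}

```text
time_s: 18.88
position: [0.5472, 0.0803, 0.0752]
tcp_rot: [[0.262, 0.965, 0.003], [0.965, -0.262, 0.001], [0.001, 0.002, -1.0]]
force: [-0.1, -0.4, 0.8]
opening: 0.0
```

>>> {"op": "carry_out", "data": {"targets": [[0.002, 0, 0, 0, 0, 0], [0.004, 0, 0, 0, 0, 0], [0.004, 0, 0, 0, 0, 0]]}}

```text
time_s: 19.25
position: [0.5472, 0.081, 0.0752]
tcp_rot: [[0.262, 0.965, 0.002], [0.965, -0.262, 0.001], [0.001, 0.002, -1.0]]
force: [-0.3, -2.1, 0.5]
opening: 0.003
```

```bash
python3 - <<'E'
from h import *
show()
s=bot.capture("scene")
cv2.imwrite("pics/s7.png",cv2.resize(s[220:350,270:420],None,fx=5,fy=5,interpolation=cv2.INTER_CUBIC)[:600])
E
```

```text
t 19.25 pos [0.5472 0.081  0.0752] coder xyz mm [-39.461    0.2543  75.1626] F cod [-2.1, -0.29, 0.47] open 0.0030633507736684746 tilt [ 0.0022  0.0005 -1.    ]
```

View pics/s7.png

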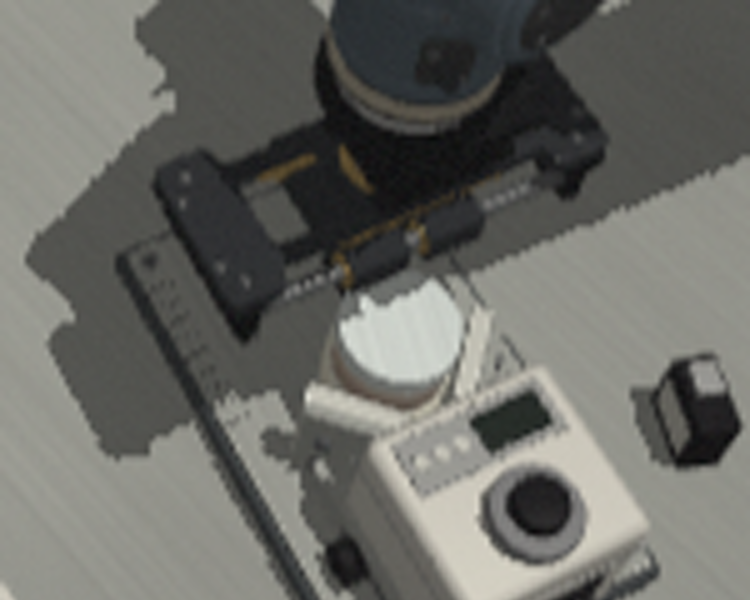

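Jar is now deep in the V, with its lid right edge at crop 462, and looks almost home. I'll use finer steps.

>>> {"op": "carry_out", "data": {"targets": [[0.002, 0, 0, 0, 0, 0], [0.003, 0, 0, 0, 0, 0], [0.003, 0, 0, 0, 0, 0]]}}

```text
time_s: 19.68
position: [0.547, 0.0813, 0.0752]
tcp_rot: [[0.261, 0.965, 0.002], [0.965, -0.261, 0.0], [0.001, 0.001, -1.0]]
force: [-2.7, -2.5, 1.8]
opening: 0.006
```

>>> {"op": "carry_out", "data": {"targets": [[0.002, 0, 0, 0, 0, 0], [0.003, 0, 0, 0, 0, 0], [0.003, 0, 0, 0, 0, 0]]}}

```text
time_s: 20.05
position: [0.5468, 0.0818, 0.0752]
tcp_rot: [[0.261, 0.965, 0.001], [0.965, -0.261, -0.0], [0.0, 0.001, -1.0]]
force: [-2.8, -5.2, 2.2]
opening: 0.002
```

```bash
python3 - <<'E'
from h import *
show()
E
```

```text
t 20.05 pos [0.5468 0.0818 0.0752] coder xyz mm [-38.7993   0.8111  75.1655] F cod [-5.79, 1.35, 2.22] open 0.0022119051829971696 tilt [ 0.0008 -0.0001 -1.    ]
```

The jar bears on the right pad first and is being guided toward +y. I'll follow it sideways to keep the push straight.

>>> {"op": "carry_out", "data": {"targets": [[0.001, -0.003, 0, 0, 0, 0], [0.002, -0.004, 0, 0, 0, 0], [0.002, -0.004, 0, 0, 0, 0]]}}

```text
time_s: 20.42
position: [0.5464, 0.0823, 0.0752]
tcp_rot: [[0.261, 0.965, 0.001], [0.965, -0.261, -0.0], [0.0, 0.001, -1.0]]
force: [-1.0, -4.9, 1.2]
opening: 0.005
```

```bash
python3 - <<'E'
from h import *
show()
E
```

```text
t 20.425 pos [0.5464 0.0823 0.0752] coder xyz mm [-38.4151   1.3637  75.2074] F cod [-4.98, -0.32, 1.23] open 0.0051375358076661375 tilt [ 0.0012 -0.0002 -1.    ]
```

>>> {"op": "carry_out", "data": {"targets": [[0.001, -0.001, 0, 0, 0, 0], [0.002, -0.001, 0, 0, 0, 0], [0.002, -0.001, 0, 0, 0, 0]]}}

```text
time_s: 20.8
position: [0.5464, 0.0823, 0.0752]
tcp_rot: [[0.261, 0.965, 0.001], [0.965, -0.261, -0.001], [-0.0, 0.002, -1.0]]
force: [-1.1, -5.7, 1.0]
opening: 0.011
```

```bash
python3 - <<'E'
from h import *
show()
E
```

```text
t 20.8 pos [0.5464 0.0823 0.0752] coder xyz mm [-38.362    1.3341  75.2163] F cod [-5.78, -0.42, 0.97] open 0.011077115187702664 tilt [ 0.0014 -0.0009 -1.    ]
```

The jar stops advancing at x = −38.4, so it is home. Push scales at about 13 N per mm of commanded offset. I'll raise it gradually.

>>> {"op": "carry_out", "data": {"targets": [[0.002, 0, 0, 0, 0, 0], [0.003, 0, 0, 0, 0, 0], [0.0035, 0, 0, 0, 0, 0], [0.0035, 0, 0, 0, 0, 0]]}}

```text
time_s: 21.3
position: [0.5464, 0.0824, 0.0752]
tcp_rot: [[0.26, 0.966, 0.001], [0.966, -0.26, -0.002], [-0.002, 0.001, -1.0]]
force: [-2.1, -6.5, 2.5]
opening: 0.005
```

```bash
python3 - <<'E'
from h import *
show()
E
```

```text
t 21.3 pos [0.5464 0.0824 0.0752] coder xyz mm [-38.309    1.3325  75.229 ] F cod [-6.81, 0.36, 2.48] open 0.004638557156552452 tilt [ 0.0009 -0.0019 -1.    ]
```

>>> {"op": "carry_out", "data": {"targets": [[0.004, 0, 0, 0, 0, 0], [0.005, 0, 0, 0, 0, 0], [0.0055, 0, 0, 0, 0, 0], [0.0055, 0, 0, 0, 0, 0]]}}

```text
time_s: 21.8
position: [0.5465, 0.0824, 0.0752]
tcp_rot: [[0.26, 0.966, 0.0], [0.966, -0.26, -0.004], [-0.003, 0.001, -1.0]]
force: [-2.4, -6.8, 2.1]
opening: 0.005
```

```bash
python3 - <<'E'
from h import *
show()
E
```

```text
t 21.8 pos [0.5465 0.0824 0.0752] coder xyz mm [-38.2775   1.3222  75.2392] F cod [-7.17, 0.52, 2.08] open 0.005159624207432445 tilt [ 0.0001 -0.0036 -1.    ]
```

```bash
python3 - <<'E'
from h import *
s=bot.read_state();print(row(s["position"])[3:]); print(s["moment"])
E
```

```text
[0.0007 0.0022 0.0006]
[-1.4277  0.4774 -0.0082]
```

>>> {"op": "carry_out", "data": {"targets": [[0.004, 0, 0, 0, 0.001, 0], [0.005, 0, 0, 0, 0.002, 0], [0.006, 0, 0, 0, 0.002, 0], [0.006, 0, 0, 0, 0.002, 0]]}}

```text
time_s: 22.3
position: [0.5464, 0.0824, 0.0752]
tcp_rot: [[0.259, 0.966, 0.0], [0.966, -0.259, -0.002], [-0.002, 0.001, -1.0]]
force: [-2.1, -8.0, 2.7]
opening: 0.007
```

```bash
python3 - <<'E'
from h import *
show()
s=bot.read_state();print(row(s["position"])[3:]); print(s["moment"])
E
```

```text
t 22.3 pos [0.5464 0.0824 0.0752] coder xyz mm [-38.2602   1.3347  75.2479] F cod [-8.25, -0.1, 2.68] open 0.006784038157979456 tilt [ 0.0001 -0.0024 -1.    ]
[0.0004 0.0015 0.0011]
[-1.4802  0.5242 -0.0329]
```

>>> {"op": "carry_out", "data": {"targets": [[0.006, 0, 0, 0, 0.002, 0], [0.007, 0, 0, 0, 0.003, 0], [0.0085, 0, 0, 0, 0.003, 0], [0.0085, 0, 0, 0, 0.003, 0]]}}

```text
time_s: 22.8
position: [0.5465, 0.0825, 0.0752]
tcp_rot: [[0.258, 0.966, 0.0], [0.966, -0.258, -0.0], [-0.0, 0.0, -1.0]]
force: [-2.9, -10.0, 2.0]
opening: 0.005
```

```bash
python3 - <<'E'
from h import *
show()
s=bot.read_state();print(row(s["position"])[3:]); print(s["moment"])
E
```

```text
t 22.8 pos [0.5465 0.0825 0.0752] coder xyz mm [-38.1707   1.3421  75.223 ] F cod [-10.38, 0.23, 2.03] open 0.005309333694942026 tilt [ 0.0001 -0.0003 -1.    ]
[0.0001 0.0002 0.0018]
[-1.815   0.5515  0.0311]
```

>>> {"op": "carry_out", "data": {"targets": [[0.008, 0, 0, 0, 0.001, 0], [0.01, 0, 0, 0, 0.002, 0], [0.011, 0, 0, 0, 0.002, 0], [0.011, 0, 0, 0, 0.002, 0], [0.011, 0, 0, 0, 0.002, 0], [0.011, 0, 0, 0, 0.002, 0]]}}

```text
time_s: 23.55
position: [0.5465, 0.0826, 0.0752]
tcp_rot: [[0.256, 0.967, -0.001], [0.967, -0.256, -0.001], [-0.001, -0.0, -1.0]]
force: [-3.1, -10.4, 2.4]
opening: 0.002
```

```bash
python3 - <<'E'
from h import *
show()
s=bot.read_state();print(row(s["position"])[3:]); print(s["moment"])
s=bot.capture("scene")
cv2.imwrite("pics/s8.png",cv2.resize(s[220:350,270:420],None,fx=5,fy=5,interpolation=cv2.INTER_CUBIC)[:600])
E
```

```text
t 23.55 pos [0.5465 0.0826 0.0752] coder xyz mm [-38.0913   1.3605  75.2306] F cod [-10.8, 0.28, 2.38] open 0.0020784682331575683 tilt [-0.0007 -0.0006 -1.    ]
[-0.0003  0.0005  0.0028]
[-2.0152  0.6042 -0.0067]
```

View pics/s8.png

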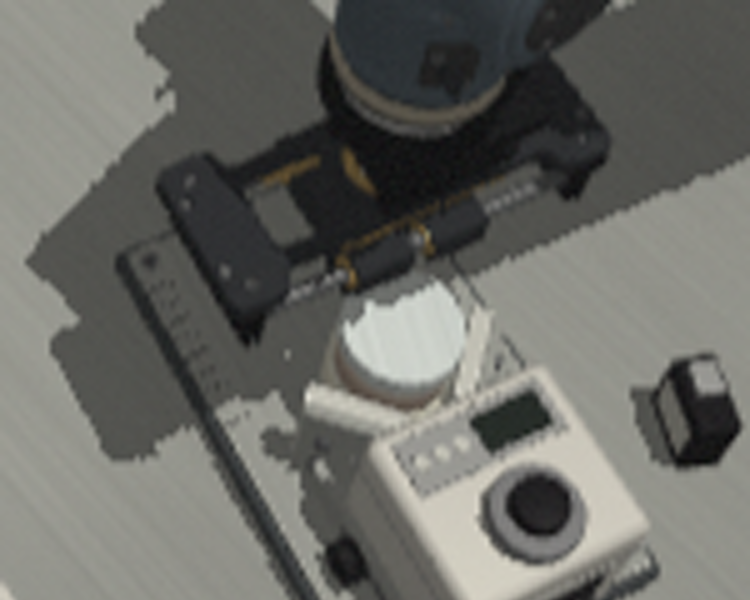

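>>> {"op": "carry_out", "data": {"targets": [[0.01, 0, 0, 0, 0.001, 0.003], [0.012, 0, 0, 0, 0.002, 0.003], [0.014, 0, 0, 0, 0.003, 0.003], [0.014, 0, 0, 0, 0.003, 0.003], [0.014, 0, 0, 0, 0.003, 0.003], [0.014, 0, 0, 0, 0.003, 0.003]]}}

```text
time_s: 24.35
position: [0.5465, 0.0826, 0.0752]
tcp_rot: [[0.259, 0.966, -0.001], [0.966, -0.259, -0.0], [-0.001, -0.001, -1.0]]
force: [-3.1, -13.3, 2.9]
opening: 0.007
```

```bash
python3 - <<'E'
from h import *
show()
s=bot.read_state();print(row(s["position"])[3:]); print(s["moment"])
E
```

```text
t 24.35 pos [0.5465 0.0826 0.0752] coder xyz mm [-38.0418   1.3761  75.2373] F cod [-13.62, -0.44, 2.91] open 0.006855955690012672 tilt [-0.0014 -0.0002 -1.    ]
[-0.0009  0.0004  0.0009]
[-2.3068  0.6468 -0.0387]
```

>>> {"op": "carry_out", "data": {"targets": [[0.014, 0, 0, 0, 0.001, 0.001], [0.014, 0, 0, 0, 0.001, 0.001], [0.014, 0, 0, 0, 0.001, 0.001], [0.014, 0, 0, 0, 0.001, 0.001], [0.014, 0, 0, 0, 0.001, 0.001]]}}

```text
time_s: 24.98
position: [0.5464, 0.0826, 0.0753]
tcp_rot: [[0.259, 0.966, -0.003], [0.966, -0.259, -0.003], [-0.004, -0.002, -1.0]]
force: [-3.7, -14.6, 3.8]
opening: 0.002
```

```bash
python3 - <<'E'
from h import *
show()
E
```

```text
t 24.975 pos [0.5464 0.0826 0.0753] coder xyz mm [-38.03     1.3988  75.2985] F cod [-15.09, -0.29, 3.76] open 0.0021737274827076953 tilt [-0.003  -0.0031 -1.    ]
```

Held for over half a second at about 13.6–15 N, straight along +x with under 0.5 N sideways. Backing straight off now, then up.

>>> {"op": "carry_out", "data": {"targets": [[0, 0, 0, 0, 0, 0], [-0.01, 0, 0, 0, 0, 0], [-0.05, 0, 0, 0, 0, 0], [-0.15, 0, 0, 0, 0, 0], [-0.2, 0, -0.1, 0, 0, 0], [-0.2, 0, -0.3, 0, 0, 0], [-0.2, 0, -0.5, 0, 0, 0], [-0.2, 0, -0.5, 0, 0, 0]]}}

```text
time_s: 25.98
position: [0.5386, 0.0431, 0.1785]
tcp_rot: [[0.259, 0.966, 0.005], [0.966, -0.259, -0.004], [-0.003, 0.005, -1.0]]
force: [0.1, 0.1, 0.0]
opening: 0.005
```

```bash
python3 - <<'E'
from h import *
show()
s=bot.capture("scene");t=bot.capture("top")
cv2.imwrite("pics/s9.png",cv2.resize(s[220:350,270:420],None,fx=5,fy=5,interpolation=cv2.INTER_CUBIC)[:600])
cv2.imwrite("pics/t9.png",cv2.resize(t[160:260,120:250],None,fx=6,fy=6,interpolation=cv2.INTER_CUBIC))
E
```

```text
t 25.975 pos [0.5386 0.0431 0.1785] coder xyz mm [-78.1989  -1.3671 178.522 ] F cod [0.14, -0.06, 0.02] open 0.004832729527449607 tilt [ 0.0046 -0.0039 -1.    ]
```

View pics/s9.png

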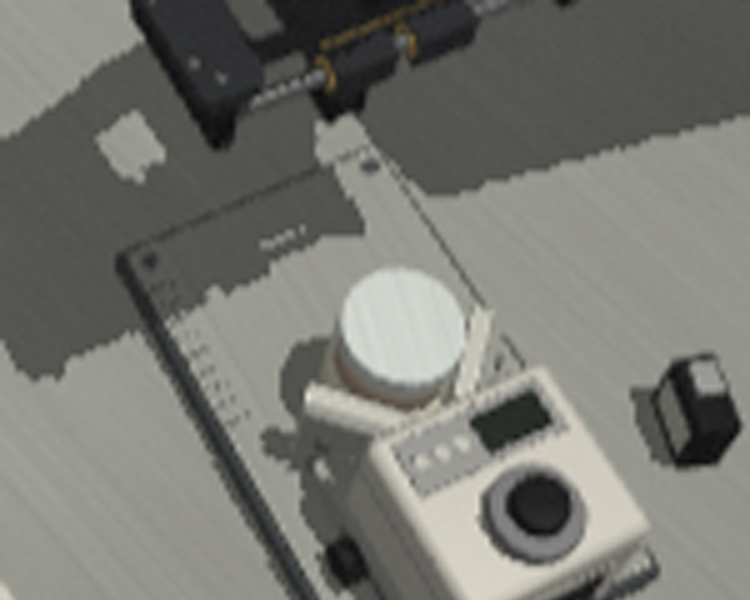

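View pics/t9.png

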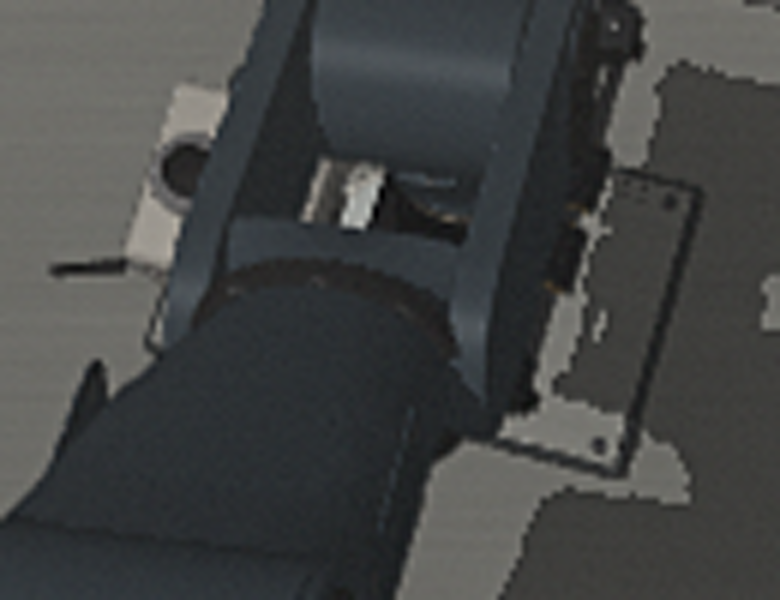

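The jar is seated in the V, with its lid centre at crop (401,327) against a predicted seat of (400,323). The button is at crop (541,503). Now moving over the button.

```bash
python3 - <<'E'
from h import *
q=onz("scene",270+401.5/5-.5,220+327.5/5-.5,.106); d=q-SEAT; print("lid",q,d@e*1e3,d@l*1e3)
d=np.array([.5843,.2187,0])-SEAT; print("btn",d@e,d@l)
p=SEAT+e*.103+l*.0007; print(row([p[0],p[1],.18]))
E
```

```text
lid [0.5589 0.1208 0.106 ] 2.0188840266349697 -0.6800599082457046
btn 0.10318704122855321 0.0002907275302845777
[ 0.9068  0.0045 -0.0264 -0.0013  0.0023  0.0008]
```

>>> {"op": "carry_out", "data": {"targets": [[0.1, 0.004, -0.03, 0, 0, 0], [0.3, 0.004, -0.03, 0, 0.002, 0], [0.55, 0.004, -0.03, 0, 0.002, 0], [0.75, 0.004, -0.03, 0, 0.002, 0], [0.88, 0.004, -0.03, 0, 0.002, 0], [0.912, 0.004, -0.03, 0, 0.002, 0], [0.912, 0.004, -0.03, 0, 0.002, 0], [0.912, 0.004, -0.03, 0, 0.002, 0]]}}

```text
time_s: 27.08
position: [0.5836, 0.2187, 0.1804]
tcp_rot: [[0.26, 0.966, -0.003], [0.966, -0.26, -0.001], [-0.001, -0.003, -1.0]]
force: [-0.5, 0.0, -0.2]
opening: 0.002
```

```bash
python3 - <<'E'
from h import *
show()
s=bot.capture("scene");
cv2.imwrite("pics/s10.png",cv2.resize(s[220:350,270:420],None,fx=5,fy=5,interpolation=cv2.INTER_CUBIC)[:600])
p=SEAT+e*.103+l*.0007; print(row([p[0],p[1],.15]))
E
```

```text
t 27.075 pos [0.5836 0.2187 0.1804] coder xyz mm [103.0359   1.01   180.3581] F cod [-0.09, 0.49, -0.21] open 0.0022862393788707193 tilt [-0.0034 -0.0005 -1.    ]
[ 0.0004  0.001   0.1526 -0.0018  0.0007 -0.    ]
```

View pics/s10.png

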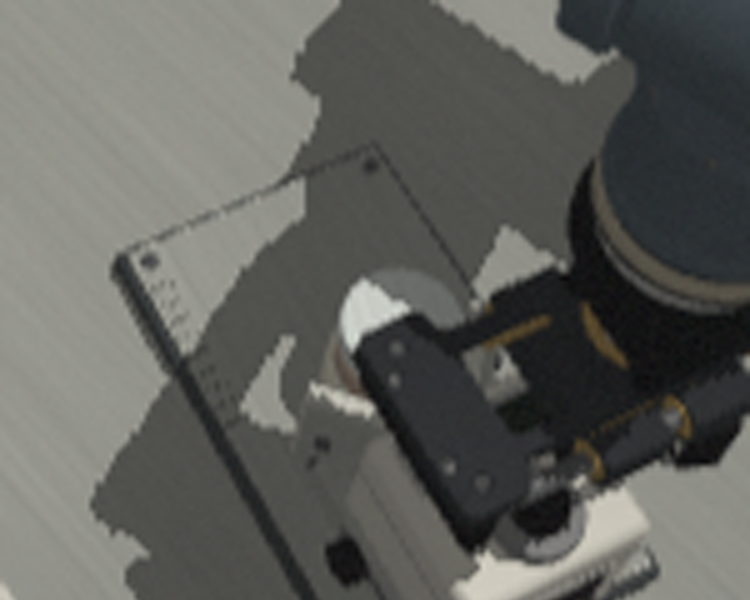

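Gripper is over the button, whose lower part shows at crop (543,515). Lowering.

>>> {"op": "carry_out", "data": {"targets": [[0, 0, 0.05, -0.002, 0, 0], [0, 0, 0.1, -0.002, 0, 0], [0, 0, 0.14, -0.002, 0, 0], [0, 0, 0.15, -0.002, 0, 0], [0, 0, 0.15, -0.002, 0, 0]]}}

```text
time_s: 27.75
position: [0.5836, 0.2186, 0.1503]
tcp_rot: [[0.261, 0.965, -0.0], [0.965, -0.261, -0.001], [-0.001, 0.0, -1.0]]
force: [-0.0, 0.2, 0.1]
opening: 0.004
```

>>> {"op": "carry_out", "data": {"targets": [[0, 0, 0.006, 0, 0, 0], [0, 0, 0.012, 0, 0, 0], [0, 0, 0.015, 0, 0, 0], [0, 0, 0.015, 0, 0, 0]]}}

```text
time_s: 28.25
position: [0.5836, 0.2186, 0.1473]
tcp_rot: [[0.261, 0.965, -0.0], [0.965, -0.261, -0.001], [-0.001, 0.0, -1.0]]
force: [-0.0, 0.0, 0.9]
opening: 0.007
```

>>> {"op": "carry_out", "data": {"targets": [[0, 0, 0.006, 0, 0, 0], [0, 0, 0.01, 0, 0, 0], [0, 0, 0.01, 0, 0, 0]]}}

```text
time_s: 28.62
position: [0.5835, 0.2186, 0.1452]
tcp_rot: [[0.26, 0.965, -0.001], [0.965, -0.26, -0.001], [-0.001, -0.0, -1.0]]
force: [-0.1, -0.1, -0.0]
opening: 0.005
```

>>> {"op": "carry_out", "data": {"targets": [[0, 0, 0.006, 0, 0, 0], [0, 0, 0.01, 0, 0, 0], [0, 0, 0.01, 0, 0, 0]]}}

```text
time_s: 29.0
position: [0.5835, 0.2186, 0.1431]
tcp_rot: [[0.261, 0.965, -0.001], [0.965, -0.261, -0.001], [-0.001, -0.0, -1.0]]
force: [0.4, 0.7, -0.9]
opening: 0.005
```

>>> {"op": "carry_out", "data": {"targets": [[0, 0, 0.006, 0, 0, 0], [0, 0, 0.01, 0, 0, 0], [0, 0, 0.01, 0, 0, 0]]}}

```text
time_s: 29.38
position: [0.5834, 0.2186, 0.141]
tcp_rot: [[0.261, 0.965, -0.001], [0.965, -0.261, -0.001], [-0.002, -0.0, -1.0]]
force: [0.1, -0.0, -0.3]
opening: 0.001
```

>>> {"op": "carry_out", "data": {"targets": [[0, 0, 0.006, 0, 0, 0], [0, 0, 0.01, 0, 0, 0], [0, 0, 0.01, 0, 0, 0]]}}

```text
time_s: 29.75
position: [0.5833, 0.2186, 0.1388]
tcp_rot: [[0.26, 0.965, -0.001], [0.965, -0.26, -0.001], [-0.002, -0.001, -1.0]]
force: [0.1, -1.2, 0.8]
opening: 0.007
```

>>> {"op": "carry_out", "data": {"targets": [[0, 0, 0.006, 0, 0, 0], [0, 0, 0.01, 0, 0, 0], [0, 0, 0.01, 0, 0, 0]]}}

```text
time_s: 30.12
position: [0.5832, 0.2185, 0.1367]
tcp_rot: [[0.261, 0.965, -0.001], [0.965, -0.261, -0.001], [-0.002, -0.001, -1.0]]
force: [1.0, 0.2, -0.4]
opening: 0.008
```

>>> {"op": "carry_out", "data": {"targets": [[0, 0, 0.006, 0, 0, 0], [0, 0, 0.01, 0, 0, 0], [0, 0, 0.01, 0, 0, 0]]}}

```text
time_s: 30.5
position: [0.5832, 0.2185, 0.1347]
tcp_rot: [[0.261, 0.965, -0.002], [0.965, -0.261, -0.001], [-0.002, -0.001, -1.0]]
force: [-0.6, -0.7, 0.5]
opening: 0.005
```

```bash
python3 - <<'E'
from h import *
show()
s=bot.capture("scene");
cv2.imwrite("pics/s11.png",cv2.resize(s[270:350,340:420],(600,600),interpolation=cv2.INTER_CUBIC))
print(tri(z1(187,168),z2(417,362)))
E
```

```text
t 30.5 pos [0.5832 0.2185 0.1347] coder xyz mm [102.7178   1.3226 134.6547] F cod [-0.87, 0.39, 0.47] open 0.004802231302457813 tilt [-0.0015 -0.0014 -1.    ]
(array([0.5843, 0.2187, 0.1279]), np.float64(0.000851644810725187))
```

View pics/s11.png

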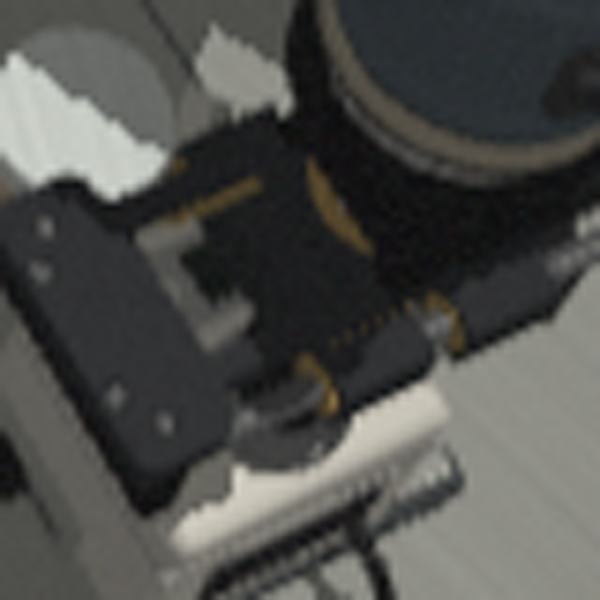

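>>> {"op": "carry_out", "data": {"targets": [[0, 0, 0.005, 0, 0, 0], [0, 0, 0.008, 0, 0, 0], [0, 0, 0.008, 0, 0, 0]]}}

```text
time_s: 30.92
position: [0.5832, 0.2185, 0.133]
tcp_rot: [[0.261, 0.965, -0.002], [0.965, -0.261, -0.001], [-0.002, -0.001, -1.0]]
force: [-0.1, 0.2, 0.3]
opening: 0.004
```

>>> {"op": "carry_out", "data": {"targets": [[0, 0, 0.005, 0, 0, 0], [0, 0, 0.008, 0, 0, 0], [0, 0, 0.008, 0, 0, 0]]}}

```text
time_s: 31.3
position: [0.5831, 0.2185, 0.1313]
tcp_rot: [[0.261, 0.965, -0.002], [0.965, -0.261, -0.001], [-0.002, -0.001, -1.0]]
force: [-0.1, -0.0, 0.0]
opening: 0.009
```

```bash
python3 - <<'E'
from h import *
for z in(.112,.118,.128):
  for n,q in(("top",z1(187,168)),("scene",z2(417,362))):
    d=onz(n,*q,z)-SEAT; print(z,n,d@e*1e3,d@l*1e3)
s=bot.read_state(); print(s["force"],s["moment"],s["qvel"])
# housing top corners from images
for p in [(178,85),(342,118),(295,302),(130,258)]:
    d=onz("top",*z1(*p),.11)-SEAT; print("hous top",d@e*1e3,d@l*1e3)
for p in [(268,320),(420,240),(518,385),(352,468)]:
    d=onz("scene",*z2(*p),.11)-SEAT; print("hous scene",d@e*1e3,d@l*1e3)
E
```

```text
0.112 top 107.54133701408335 -2.6289711596888914
0.112 scene 99.77995305979441 7.089281050395566
0.118 top 105.78978316904578 -1.6313808524313738
0.118 scene 101.19290670161405 4.640589322351195
0.128 top 102.87052676064984 0.0312696596644485
0.128 scene 103.54782943798 0.5594364422774334
[-0.1359 -0.0125  0.022 ] [-0.1099  0.0421  0.0136] [-0.0837 -0.1759 -0.019   0.0634  0.0555  0.0624]
hous top 125.49823734169249 -42.279571640817
hous top 41.57622741239404 -47.58213925558375
hous top 36.10357788186144 47.57936681233592
hous top 121.24990092344677 47.87016549626639
hous scene 50.68112285162363 -45.82544349799374
hous scene 47.14683602052433 44.86798634674445
hous scene 129.3404371487102 45.0951098317182
hous scene 128.85086072885557 -47.92487229098813
```

```bash
python3 - <<'E'
from h import *
show()
s=bot.capture("scene");
p=bot.read_state()["position"]; print(((proj("scene",p-[0,0,.019])+.5)-[340,270])*7.5-.5, ((proj("scene",p)+.5)-[340,270])*7.5-.5)
im=cv2.resize(s[270:350,340:420],(600,600),interpolation=cv2.INTER_CUBIC);im=np.clip(im*1.8,0,255).astype(np.uint8)
cv2.imwrite("pics/s12.png",im)
a=cv2.imread("pics/scene0.png");im=cv2.resize(a[270:350,340:420],(600,600),interpolation=cv2.INTER_CUBIC);cv2.imwrite("pics/s12b.png",im)
E
```

```text
t 31.3 pos [0.5831 0.2185 0.1313] coder xyz mm [102.6687   1.399  131.3374] F cod [-0.05, 0.13, 0.02] open 0.008617528548065613 tilt [-0.0018 -0.0015 -1.    ]
[272.0559 395.4121] [285.9824 370.3098]
```

View pics/s12.png

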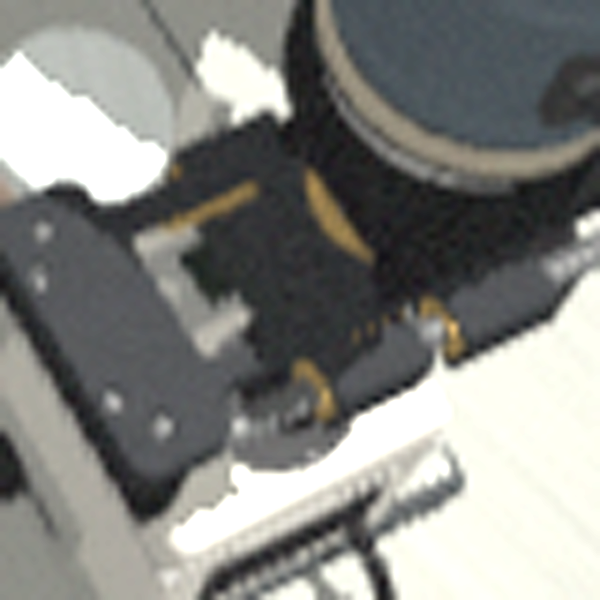

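View pics/s12b.png

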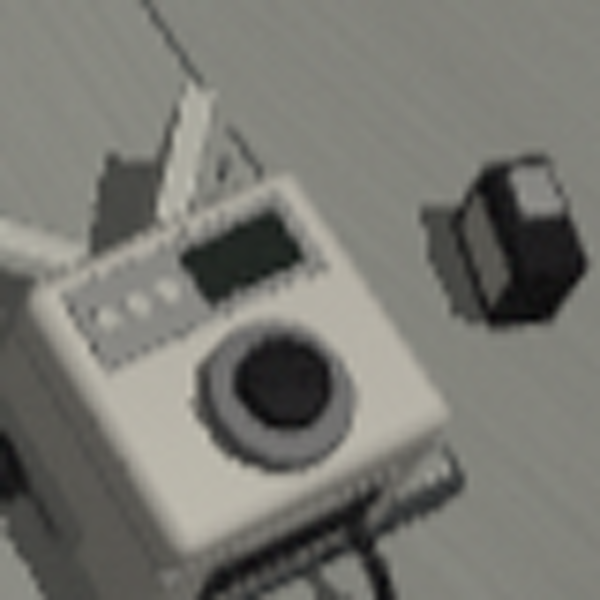

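>>> {"op": "carry_out", "data": {"targets": [[0, 0, 0.005, 0, 0, 0], [0, 0, 0.008, 0, 0, 0], [0, 0, 0.008, 0, 0, 0]]}}

```text
time_s: 31.72
position: [0.5831, 0.2185, 0.1297]
tcp_rot: [[0.26, 0.965, -0.002], [0.965, -0.26, -0.002], [-0.002, -0.001, -1.0]]
force: [0.3, 0.3, 0.1]
opening: 0.003
```

```bash
python3 - <<'E'
from h import *
show();print(bot.read_state()["tau"])
E
```

```text
t 31.725 pos [0.5831 0.2185 0.1297] coder xyz mm [102.6727   1.4269 129.6549] F cod [0.39, -0.19, 0.15] open 0.0034824906229696216 tilt [-0.0019 -0.0015 -1.    ]
[ -0.004  -45.5798 -14.8829   0.0675   0.006   -0.0002]
```

>>> {"op": "carry_out", "data": {"targets": [[0, 0, 0.003, 0, 0, 0], [0, 0, 0.006, 0, 0, 0], [0, 0, 0.006, 0, 0, 0]]}}

```text
time_s: 32.1
position: [0.583, 0.2185, 0.1284]
tcp_rot: [[0.261, 0.965, -0.002], [0.965, -0.261, -0.002], [-0.002, -0.002, -1.0]]
force: [-0.1, -0.1, -0.2]
opening: 0.003
```

>>> {"op": "carry_out", "data": {"targets": [[0, 0, 0.003, 0, 0, 0], [0, 0, 0.006, 0, 0, 0], [0, 0, 0.006, 0, 0, 0]]}}

```text
time_s: 32.48
position: [0.5829, 0.2185, 0.1271]
tcp_rot: [[0.261, 0.965, -0.002], [0.965, -0.261, -0.002], [-0.002, -0.002, -1.0]]
force: [-0.0, -0.1, -0.5]
opening: 0.005
```

```bash
python3 - <<'E'
from h import *
show()
s=bot.capture("scene");t=bot.capture("top")
im=cv2.resize(s[270:350,340:420],(600,600),interpolation=cv2.INTER_CUBIC);im=np.clip(im*1.8,0,255).astype(np.uint8)
cv2.imwrite("pics/s13.png",im)
im=cv2.resize(t[160:240,110:210],None,fx=6,fy=6,interpolation=cv2.INTER_CUBIC);im=np.clip(im*1.8,0,255).astype(np.uint8)
cv2.imwrite("pics/t13.png",im)
E
```

```text
t 32.475 pos [0.5829 0.2185 0.1271] coder xyz mm [102.5933   1.5387 127.128 ] F cod [-0.11, 0.0, -0.53] open 0.004996753436239764 tilt [-0.0022 -0.0016 -1.    ]
```

View pics/s13.png

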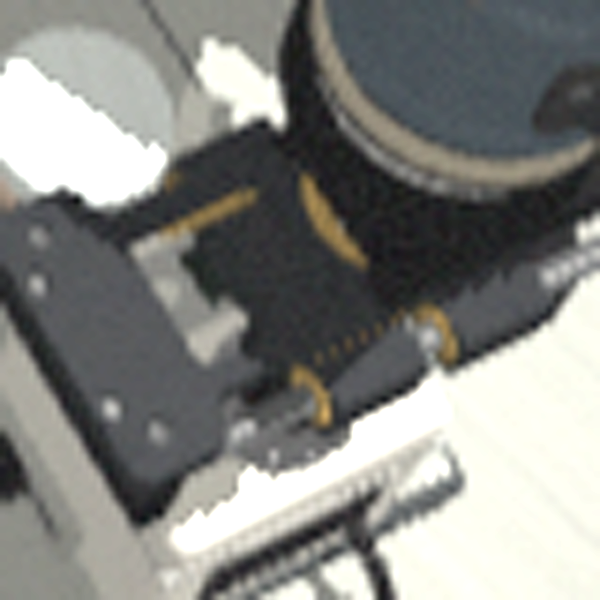

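View pics/t13.png

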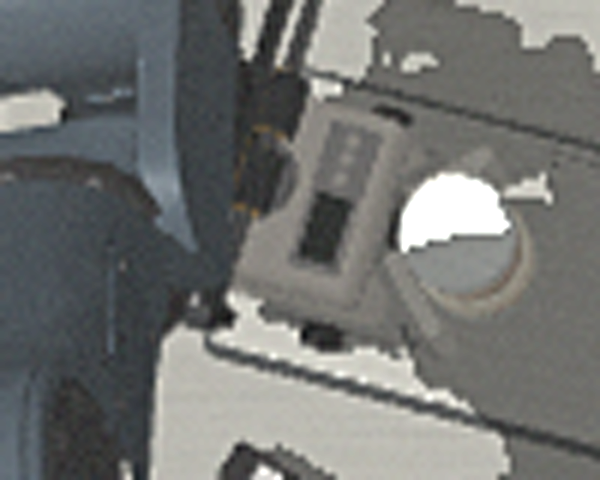

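```bash
python3 - <<'E'
from h import *
p=np.array([.5386,.0431,.1785])
for dz in(0,-.019,.05): print((proj("scene",p+[0,0,dz])+.5-[270,220])*5-.5)
a=cv2.imread("pics/s9.png")[0:200,200:500]; cv2.imwrite("pics/s9z.png",np.clip(cv2.resize(a,(800,533))*2.0,0,255).astype(np.uint8))
E
```

```text
[330.5997 108.0961]
[325.3632 130.1497]
[345.2555  46.3734]
```

View pics/s9z.png

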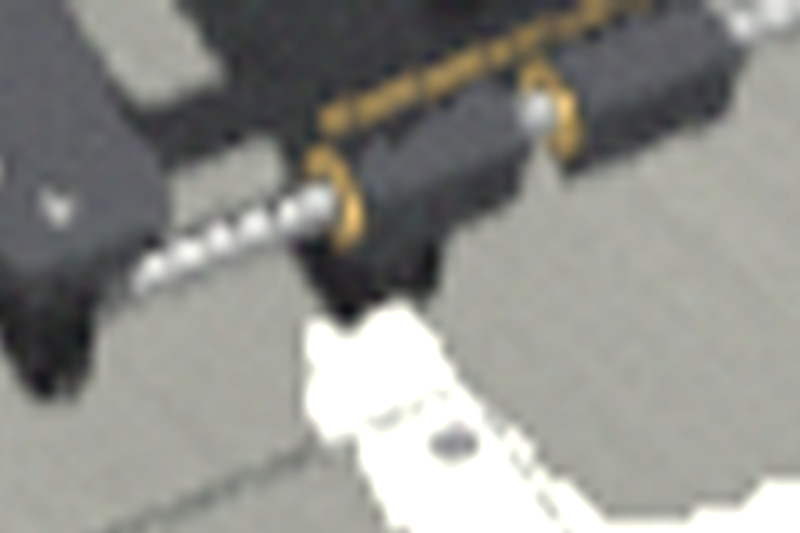

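```bash
python3 - <<'E'
from h import *
p=np.array([.4339,-.1892,.1862])
for dy in(-.0435,-.0585,.0435,.0585):
  for dz in(0,-.019,.05): print(dy,dz,(proj("scene",p+l*dy+[0,0,dz])+.5-[245,130])*4-.5+[400,0])
im=cv2.imread("pics/s1.png"); cv2.imwrite("pics/s1z.png",np.clip(cv2.resize(im[110:190,250:350],None,fx=7,fy=7,interpolation=cv2.INTER_CUBIC)*2.0,0,255).astype(np.uint8))
for dy in(-.0435,.0435):
  for dz in(0,-.019,.05): print("z",dy,dz,(proj("scene",p+l*dy+[0,0,dz])+.5-[250,110])*7-.5)
E
```

```text
-0.0435 0 [562.9981 139.8926]
-0.0435 -0.019 [562.2286 159.8002]
-0.0435 0.05 [565.1351  84.6058]
-0.0585 0 [541.977  147.1715]
-0.0585 -0.019 [541.5091 167.0497]
-0.0585 0.05 [543.2764  91.9548]
0.0435 0 [681.7886  98.7593]
0.0435 -0.019 [679.358  118.8178]
0.0435 0.05 [688.5307  43.12  ]
0.0585 0 [701.7455  91.8488]
0.0585 -0.019 [699.0432 111.9301]
0.0585 0.05 [709.24    36.1574]
z -0.0435 0 [250.6217 385.187 ]
z -0.0435 -0.019 [249.2751 420.0253]
z -0.0435 0.05 [254.3613 288.4352]
z 0.0435 0 [458.505  313.2037]
z 0.0435 -0.019 [454.2515 348.3061]
z 0.0435 0.05 [470.3036 215.8349]
```

View pics/s1z.png

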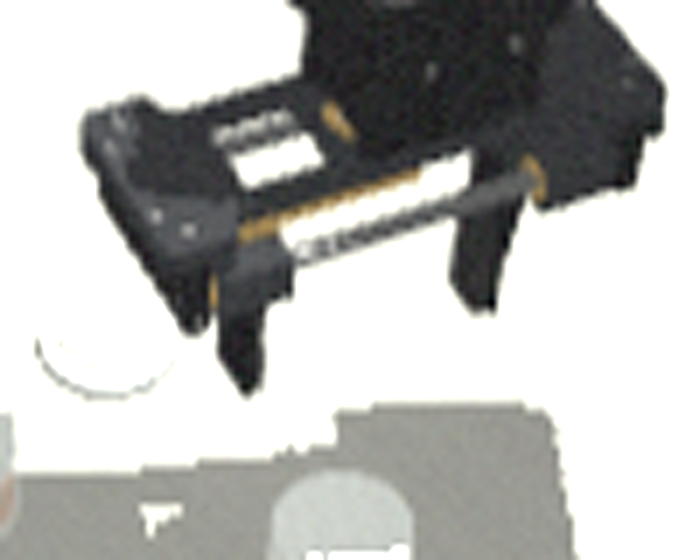

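No contact at all yet, and in the open-jaw picture the fingertips, at crop (248,392) and (482,310), sit 15 mm or so higher than the stated 19 mm reach would put them. The button (top about 0.12–0.128) should meet the tips soon, so I'll keep going in small steps.

>>> {"op": "carry_out", "data": {"targets": [[0, 0, 0.004, 0, 0, 0], [0, 0, 0.008, 0, 0, 0], [0, 0, 0.008, 0, 0, 0]]}}

```text
time_s: 32.95
position: [0.583, 0.2184, 0.1255]
tcp_rot: [[0.261, 0.965, -0.002], [0.965, -0.261, -0.002], [-0.002, -0.002, -1.0]]
force: [-0.4, -0.7, -0.3]
opening: 0.009
```

>>> {"op": "carry_out", "data": {"targets": [[0, 0, 0.004, 0, 0, 0], [0, 0, 0.008, 0, 0, 0], [0, 0, 0.008, 0, 0, 0]]}}

```text
time_s: 33.33
position: [0.583, 0.2185, 0.1241]
tcp_rot: [[0.261, 0.965, -0.002], [0.965, -0.261, -0.002], [-0.002, -0.002, -1.0]]
force: [-0.1, -0.5, 2.1]
opening: 0.003
```

>>> {"op": "carry_out", "data": {"targets": [[0, 0, 0.004, 0, 0, 0], [0, 0, 0.008, 0, 0, 0], [0, 0, 0.008, 0, 0, 0]]}}

```text
time_s: 33.7
position: [0.583, 0.2185, 0.1226]
tcp_rot: [[0.261, 0.965, -0.002], [0.965, -0.261, -0.002], [-0.002, -0.001, -1.0]]
force: [-1.1, -0.2, 3.3]
opening: 0.009
```

>>> {"op": "carry_out", "data": {"targets": [[0, 0, 0.004, 0, 0, 0], [0, 0, 0.008, 0, 0, 0], [0, 0, 0.008, 0, 0, 0]]}}

```text
time_s: 34.08
position: [0.5831, 0.2185, 0.121]
tcp_rot: [[0.26, 0.965, -0.002], [0.965, -0.26, -0.001], [-0.002, -0.001, -1.0]]
force: [-1.8, -0.5, 4.3]
opening: 0.005
```

>>> {"op": "carry_out", "data": {"targets": [[0, 0, 0.004, 0, 0, 0], [0, 0, 0.008, 0, 0, 0], [0, 0, 0.008, 0, 0, 0]]}}

```text
time_s: 34.45
position: [0.5831, 0.2184, 0.1195]
tcp_rot: [[0.261, 0.965, -0.002], [0.965, -0.261, -0.002], [-0.002, -0.001, -1.0]]
force: [-0.9, -0.4, 4.6]
opening: 0.005
```

>>> {"op": "carry_out", "data": {"targets": [[0, 0, 0.004, 0, 0, 0], [0, 0, 0.008, 0, 0, 0], [0, 0, 0.008, 0, 0, 0]]}}

```text
time_s: 34.83
position: [0.5831, 0.2185, 0.1193]
tcp_rot: [[0.26, 0.966, -0.001], [0.966, -0.26, -0.002], [-0.002, -0.001, -1.0]]
force: [-3.7, -1.0, 10.7]
opening: 0.005
```

The button bottomed out at z 0.1193 with force jumping to 10.7 N, so it is fully down. I'll hold briefly, then release upward.

>>> {"op": "carry_out", "data": {"targets": [[0, 0, 0.004, 0, 0, 0], [0, 0, 0.004, 0, 0, 0], [0, 0, -0.02, 0, 0, 0], [0, 0, -0.1, 0, 0, 0], [0, 0, -0.3, 0, 0, 0], [0, 0, -0.5, 0, 0, 0], [0, 0, -0.6, 0, 0, 0], [0, 0, -0.6, 0, 0, 0]]}}

```text
time_s: 35.83
position: [0.5846, 0.219, 0.2416]
tcp_rot: [[0.26, 0.966, 0.004], [0.966, -0.26, -0.001], [0.0, 0.004, -1.0]]
force: [0.5, 0.2, 0.4]
opening: 0.001
```

>>> {"op": "carry_out", "data": {"targets": [[-0.2, -0.2, 0, 0, 0, 0], [-0.4, -0.5, 0, 0, 0, 0], [-0.5, -0.8, 0, 0, 0, 0], [-0.5, -1, 0, 0, 0, 0], [-0.5, -1, 0, 0, 0, 0], [-0.5, -1, 0, 0, 0, 0]]}}

```text
time_s: 36.58
position: [0.3662, 0.1746, 0.2406]
tcp_rot: [[0.26, 0.966, 0.004], [0.966, -0.26, -0.001], [0.001, 0.004, -1.0]]
force: [0.1, 0.0, 0.4]
opening: 0.007
```

```bash
python3 - <<'E'
from h import *
show()
s=bot.capture("scene");t=bot.capture("top")
cv2.imwrite("pics/s14.png",cv2.resize(s[240:370,285:425],None,fx=4.5,fy=4.5,interpolation=cv2.INTER_CUBIC))
im=cv2.resize(t[160:260,120:250],None,fx=6,fy=6,interpolation=cv2.INTER_CUBIC);cv2.imwrite("pics/t14.png",np.clip(im*1.6,0,255).astype(np.uint8))
cv2.imwrite("pics/s14f.png",s)
E
```

```text
t 36.575 pos [0.3662 0.1746 0.2406] coder xyz mm [  3.7562 199.3725 240.6198] F cod [0.06, -0.12, 0.44] open 0.006514275359698753 tilt [ 0.0045 -0.0006 -1.    ]
```

View pics/s14.png

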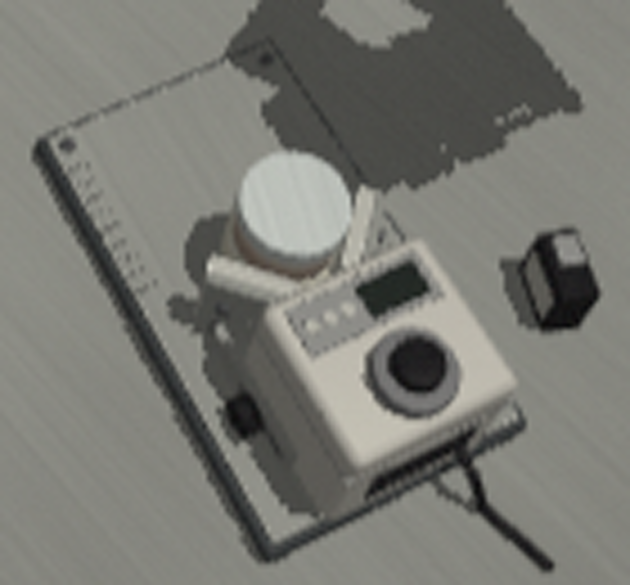

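View pics/t14.png

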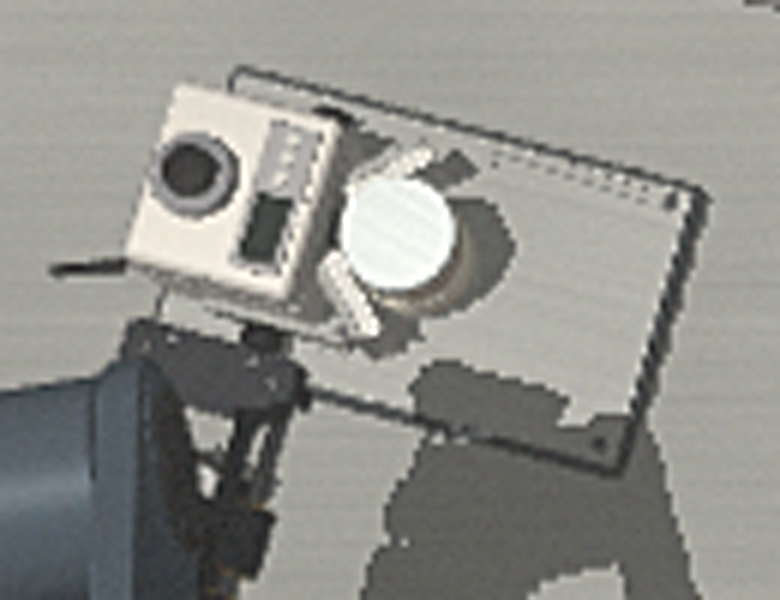

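View pics/s14f.png

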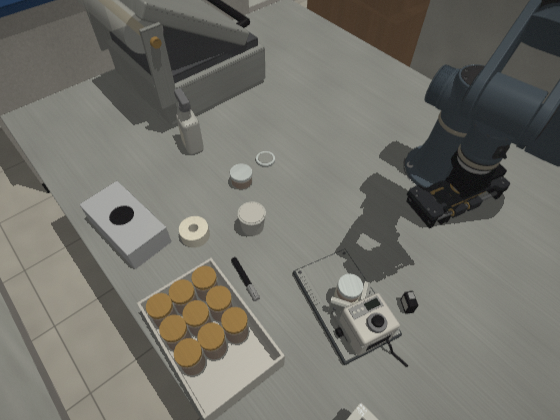

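```bash
python3 - <<'E'
from h import *
T=bot.capture("top");S=bot.capture("scene")
def blob(im,x0,y0,x1,y1,th):
    m=(im[y0:y1,x0:x1].min(2)>th).astype(np.uint8)
    n,lb,st,c=cv2.connectedComponentsWithStats(m);k=1+np.argmax(st[1:,4]);return c[k]+[x0,y0],st[k]
for q in (z1(398,234),): d=onz("top",*q,.106)-SEAT;print(d@e*1e3,d@l*1e3)
for q in (z2(294,205),): d=onz("scene",*q,.106)-SEAT;print(d@e*1e3,d@l*1e3)
print(tri(z1(398,234),z2(294,205)))
show()
E
```

```text
-1.8078683031132516 0.8917252451901014
2.5161283571599267 -0.6001128132158616
(array([0.557 , 0.1192, 0.1008]), np.float64(0.0019620414572985197))
t 36.775 pos [0.3668 0.1744 0.2406] coder xyz mm [  3.7793 198.7503 240.6319] F cod [0.48, -0.63, 0.24] open 0.002623934861476913 tilt [ 0.0038 -0.0006 -1.    ]
```

Both views together put the jar within about 1 mm of the estimated seat, upright. The button looks up and the bystanders are where they were. Handing in.

```bash
python3 - <<'E'
from rig import bot
print(bot.hand_in())
E
```

```text
the job is handed in; nothing more can be done
None
```

The jar is seated in the V, the start button has been pressed and released, and I handed the job in at about 37 s of the 67 s limit. Hand-in reports no verdict, so everything below comes from my own readings.

- **Set-down:** I gripped the jar, felt it touch the plate with about 8 N of net load, and slid it to the mouth of the V. I let go there and pushed it the rest of the way from the front with closed fingers.
- **Press into the V:** the jar met the right pad first, so I followed it sideways until it stopped. The push then rose to 13.6–15 N along the coder's +x and stayed there for over half a second. Sideways force was under 0.5 N, which works out to roughly 10 N on each pad.
- **Start button:** it bottomed out at a measured 10.7 N, was held briefly and let go. In the last pictures it looks the same as at the start.
- **Last checks:** averaged over the two cameras, the jar's lid is within about 0.5 mm of my estimated seat point. The jar looks upright, nothing touches it, and the other things look unmoved.

**Disagreements:**
- **Camera views:** taken singly, the top and scene views put the lid at −1.8 mm and +2.5 mm along the coder's x. That is about the calibration error, so the force and the jar stopping are the better evidence that it is home.
- **Fingertip reach:** the button was first felt about 22 mm lower than the stated 19 mm fingertip reach and my triangulated button height predicted. The pictures also show the tips higher than stated. The push on the jar was therefore probably somewhat higher up than I planned.

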